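# Refit the drip covers of the drinks dispenser

## Robot

A 6-joint arm with a two-finger parallel gripper is mounted at the origin on the work surface. World frame = base frame: x ahead of the robot, y to its left, z up, the work surface at z = 0. Lengths are in m, angles in rad, forces in N, time in s.
With the tool pointing down it reaches from about 0.35 to 0.85 m from the base axis. Payload 8.1 kg.
Tool frame: the origin (TCP) lies at the centre of the arm's flange, where the gripper is bolted on; the fingertips stand 186 mm ahead of it and the grasp point (between the pads) lies 167 mm ahead of it; z points along the fingers, y is the line along which they close (so a half turn about z gives the same grasp; the last joint's range is limited). The gripper opens to 93 mm and grips with 3 to 60 N. Pads are 15 mm wide; open, the fingers measure 128 mm over their backs; the gripper's body (75 mm by 188 mm) begins 65 mm behind the grasp point.
Start: joints at [1.22, 0.13, 1.488, -0, 1.523, -0.085], TCP at [0.158, 0.579, 0.405] pointing down, gripper open.
Joint ranges: [-2.96, 2.96], [-0.89, 2.26], [0.02, 2.5], [-1.34, 4.48], [0, 2.73], [-2.66, 2.66]. Speed limits (rad/s): [2.39, 2.39, 2.79, 3.14, 3.14, 3.14].

## Interface

Orientations are given as a rotation vector (axis times angle).
In Python, from plant import robot gives the robot as it stands.
- The arm moves only by the tool apply_moves, never from a script. Its argument "series" is a list of rows, each a list of 2 entries, a list of its own where there are three numbers: the shift along the tool's x, y, z in mm, then the turn, a rotation vector about the tool's x, y, z in rad. A call has 1 to 12 rows; each row shifts and turns the commanded pose from where the row before left it, along the tool's axes as they then stand; what a row does not reach is not made up. A row lasts 1/12 s, in which the tool goes at most 41.7 mm and 7.16 degrees, less where a joint would pass 70% of its speed; a pose out of reach is approached as far as the arm can. A call is refused whole if a number of a shift passes 41.7 or a number of a turn 0.125, either way. A call with a gripper value outside its range is refused whole. "claw" is the opening, from 0 (shut) to 1 (fully open), set as the call begins (left out, the last holds). The fingers move at their own pace and stop on an object; "newtons" is the grip in N (left out, the last holds). Time passes only in rows, so rows that do not move let the fingers close. It gives the time, the measured TCP pose, the force, the opening and the grip force at its end, in the units of the state.
- robot.read_state(): the state, without advancing time (a new reading comes with each control period).
- robot.read_camera(name): name is "scene" or "top" or "wrist"; returns (picture, depth): 400x640x3 uint8, blue, green, red; 400x640 float32, m along the optical axis (not along the pixel's ray), 0 where there is no reading.
- robot.calibration(name): a dict with "fx", "fy", "cx", "cy" (pixels), "extrinsics" (4x4, takes a point from world to camera coordinates). Camera axes: x right, y down, z forward; pixel columns grow to the right and rows downward; lengths in m; the calibration is good to about 2 mm. The wrist camera is an equidistant fisheye: a pixel r from the principal point sees the ray r / f radians off the axis. A picture is of the moment at which its call begins: read the wrist's pose just before it. calibration takes no time and is no camera call; for the wrist camera it gives the pose at the moment of the call.
- robot.close_job(): hands the job in; it is judged then, once.
The state is a dict: "t": time; "q": joint angles; "dq": joint speeds; "joint_torque": joint torques, N m; "tool_pos": TCP position; "orientation": TCP orientation; "force": force on the tool from outside, world axes, zero at the start; "wrist_torque": the same for the moment, N m; "opening": finger opening in m; "gripper_force": force on a finger pad.
Only numpy, scipy, OpenCV 4.12 (cv2) and the standard library are available. Lean on these libraries where they do the work, as an engineer would, in place of code of your own. Each camera call takes 0.05 s, during which the arm holds its last target. There are 200 camera calls.

## Task

Turn the isolator handle off. With the power off, move the white tub from the tray bench onto the black rubber mat, standing upright and wholly on it, and hang every drip cover that lies on the table on the two pins of a bay, any bay but one cover to each, so that both holes are on their pins and the cover lies flat and fully down on the bench. When that is done turn the isolator back on, then flip the rocker switch on; do not shove aside or knock over the bottle, jar, sponge or scrubber standing around.

Things in the scene. Friction and masses are not known exactly. Their poses are not given: they have to be found in the camera images.
- bench: tray bench: fixed low aluminium block, 135 mm (x) by 355 mm (y), top 30 mm above the table; origin at the centre of its underside. Four bays side by side along y, each with two upright round-tipped pins 9 mm in diameter, 38 mm either side of the bay's centre along x, rising 18 mm above the bench top. Behind, at x = 150 mm, two columns 190 mm tall; their taps reach forward to x = 105 mm
- isolator (a joint): rotary isolator handle on the control box, turning about the vertical. 0 rad = OFF (bar along the box's y), 1.57 rad = ON (bar along the box's x); grows counter-clockwise seen from above. Over-centre: past 0.79 rad it springs the rest of the way to the nearer end (0.12 N m at the ends). It starts ON
- handle_c (a point): centre of the isolator's upright bar handle: red plastic, 76 mm long (this point's y axis), 14 mm thick (its x axis), 36 mm high, standing from 78 to 114 mm above the table; it turns with the handle, and this point lies on the turning axis, 43 mm from the box's centre towards the box's -x
- rocker (a joint): run switch, a grey rocker on the control box. 0 rad = off (as it starts), 0.5 rad = on. It rocks about the box's y axis and flips over-centre by itself beyond 0.25 rad when its raised end (the box's +x end) is pushed straight down with about 4 N
- rocker_on (a point): on the top face of the rocker's ON end, 20 mm from its pivot towards the box's +x; about 95 mm above the table when off and 85 mm when on. The paddle is 60 mm (box x) by 30 mm and 12 mm thick, with its pivot 84 mm above the table, 45 mm from the box's centre towards the box's +x
- box: control box: fixed grey enclosure, 180 mm (its x) by 110 mm (its y), 70 mm high, origin at the centre of its underside; carries the isolator near its -x end and the rocker near its +x end
- mat_top (a point): centre of the top face of the black rubber mat, 150 mm square, 4 mm thick, fixed on the table; sides along its x and y axes
- tub_c (a point): centre of the round white lidded plastic tub, 56 mm in diameter and 45 mm high (this point is 22.5 mm above its underside), about 0.15 kg. It starts standing on the bench between the two rows of pins
- bay0 (a point): centre of bay 0 on the bench top (30 mm above the table), at bench y = -135 mm; axes as the bench's. Any cover fits any bay
- bay1 (a point): centre of bay 1 on the bench top (30 mm above the table), at bench y = -45 mm; axes as the bench's. Any cover fits any bay
- bay2 (a point): centre of bay 2 on the bench top (30 mm above the table), at bench y = 45 mm; axes as the bench's. Any cover fits any bay
- bay3 (a point): centre of bay 3 on the bench top (30 mm above the table), at bench y = 135 mm; axes as the bench's. Any cover fits any bay
- cover0_c (a point): drip cover (3 or 4, all alike): dark steel plate 110 mm (x) by 80 mm (y), 5 mm thick, two 15 mm square holes on its x axis 38 mm either side of the centre, and a central upright grip fin 40 mm long (x), 12 mm thick (y), 40 mm high above the plate. This point: the fin's centre, 25 mm above the plate's underside. About 0.2 kg. Starts flat on the table; fully down, this point is 55 mm above the table
- cover1_c (a point): drip cover (3 or 4, all alike): dark steel plate 110 mm (x) by 80 mm (y), 5 mm thick, two 15 mm square holes on its x axis 38 mm either side of the centre, and a central upright grip fin 40 mm long (x), 12 mm thick (y), 40 mm high above the plate. This point: the fin's centre, 25 mm above the plate's underside. About 0.2 kg. Starts flat on the table; fully down, this point is 55 mm above the table
- cover2_c (a point): drip cover (3 or 4, all alike): dark steel plate 110 mm (x) by 80 mm (y), 5 mm thick, two 15 mm square holes on its x axis 38 mm either side of the centre, and a central upright grip fin 40 mm long (x), 12 mm thick (y), 40 mm high above the plate. This point: the fin's centre, 25 mm above the plate's underside. About 0.2 kg. Starts flat on the table; fully down, this point is 55 mm above the table
- cover3_c (a point): drip cover (3 or 4, all alike): dark steel plate 110 mm (x) by 80 mm (y), 5 mm thick, two 15 mm square holes on its x axis 38 mm either side of the centre, and a central upright grip fin 40 mm long (x), 12 mm thick (y), 40 mm high above the plate. This point: the fin's centre, 25 mm above the plate's underside. About 0.2 kg. Starts flat on the table; fully down, this point is 55 mm above the table
- soap: bystander, to be left alone: green bottle, 56 mm across, 160 mm high; origin at the centre of its underside
- jar: bystander, to be left alone: clear jar with a red cap, 68 mm across, 110 mm high; origin at the centre of its underside
- sponge: bystander, to be left alone: yellow sponge block 70 x 50 x 28 mm; origin at the centre of its underside
- scrubber: bystander, to be left alone: round wooden scrubber, 52 mm across, 50 mm high; origin at the centre of its underside
Things that resemble listed ones, but are neither listed nor needed, are in the scene too. What is shaped like the box but purple is not meant.

How it is judged:
By the outcome, as a careful person would: the job done as asked, in the order asked, and still so for the second after the job is handed in, with the robot touching nothing.
Of cover0, cover1, cover2, cover3 only 3 to 4 are there at a start; the rules pass over those that are not, and their reading is None.
At some moment in a run one of cover0, cover1, cover2, cover3, tub may be knocked a few centimetres aside while the robot is not near it.
Once in a run the grip may slacken for a moment while it holds something.
It also fails if it takes over 210 s, if anything falls off the work surface, if the arm or the gripper's body presses on something with over 40 N, if the wrist force passes 120 N, or if a joint passes its speed limit or range.

## Working session

There is one attempt and no reset: what is moved stays moved. The work goes in short steps, Python scripts to look and compute and a tool call to move; the robot and the scene stay as the last step left them, time stands still between calls to the robot, and variables do not carry over. Pictures are saved under pics/ and viewed, at most 14 in all, crops included, and the job is handed in when it is done.

Besides the shell and the picture viewer there is one more tool, called after ">>>" by a JSON object that holds its "method" and its "body". apply_moves: Moves the arm, as the interface text tells. Its arguments: {"type":"object","properties":{"series":{"type":"array"},"claw":{"type":"number"},"newtons":{"type":"number"}},"required":["series"]}

```bash
ls; mkdir -p pics; cat > h.py <<'E'
import numpy as np, cv2
from scipy.spatial.transform import Rotation as R
from plant import robot
def shot(n,fn=None):
    im,d=robot.read_camera(n); im=np.array(im)
    if fn: cv2.imwrite('pics/'+fn,im)
    return im,np.array(d)
def cloud(n,d):
    c=robot.calibration(n); v,u=np.mgrid[0:400,0:640]
    P=np.stack([(u-c['cx'])/c['fx']*d,(v-c['cy'])/c['fy']*d,d],-1)
    E=np.array(c['extrinsics']); return (P-E[:3,3])@E[:3,:3]
E
python3 - <<'E'
from h import *
s=robot.read_state(); print(s['tool_pos'],s['orientation'],s['t'],R.from_rotvec(s['orientation']).as_matrix().round(3))
for n in('scene','top'):
    im,d=shot(n,n+'0.png'); np.savez('pics/%s0.npz'%n,im=im,P=cloud(n,d),d=d); c=robot.calibration(n);print(n,c['fx'],np.array(c['extrinsics']).round(3).tolist())
E
```

```text
pics
[0.15750476 0.57870044 0.40368501] [-4.16233670e-01 -3.11348065e+00  2.88087348e-03] 0.0 [[-0.965  0.263 -0.001]
 [ 0.263  0.965 -0.002]
 [ 0.    -0.002 -1.   ]]
scene 488.60255887348643 [[-0.776, 0.63, -0.016, 0.458], [0.538, 0.649, -0.538, -0.161], [-0.329, -0.426, -0.842, 1.559], [0.0, 0.0, 0.0, 1.0]]
top 403.4318176378137 [[-0.025, -1.0, 0.007, -0.095], [-0.997, 0.025, -0.078, 0.528], [0.078, -0.009, -0.997, 1.41], [0.0, 0.0, 0.0, 1.0]]
```

View pics/top0.png

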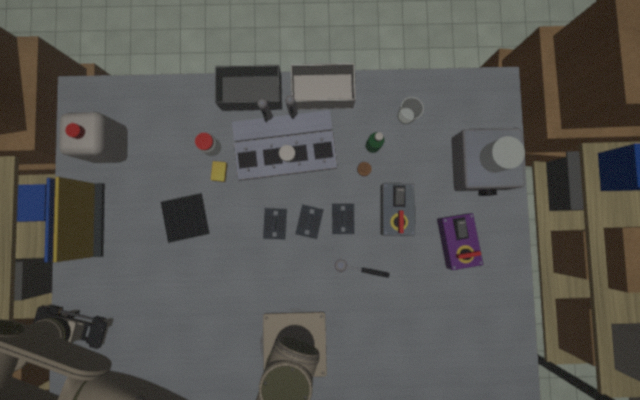

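View pics/scene0.png

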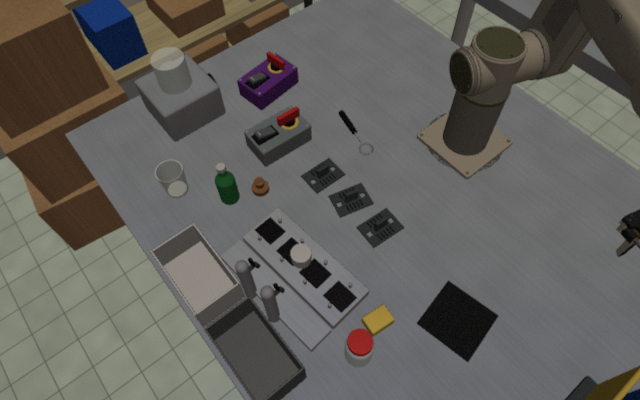

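The top view shows covers at (275,223), (310,221) and (343,218), the bench at (285,150) with the tub at (287,153), and the mat at (185,217). There are two boxes: grey at (398,209) and purple at (460,241). The grey one fits the description; purple is excluded. I'll confirm it in a crop and measure.

```bash
python3 - <<'E'
from h import *
z=np.load('pics/top0.npz'); im,P=z['im'],z['P']
cv2.imwrite('pics/c1.png',cv2.convertScaleAbs(cv2.resize(im[110:290,160:430],None,fx=2.9,fy=2.9,interpolation=cv2.INTER_CUBIC),alpha=1.6))
def rect(name,mask,zz=None):
    n,l,st,_=cv2.connectedComponentsWithStats(mask.astype(np.uint8))
    for i in range(1,n):
        if st[i,4]<40: continue
        q=P[l==i]; r=cv2.minAreaRect((q[:,:2]*1000).astype(np.float32))
        print(name,st[i],np.round(r[0],1),np.round(r[1],1),round(r[2],1),'z',np.median(q[:,2]).round(4), 'mean',q.mean(0).round(4))
X,Y,Z=P[...,0],P[...,1],P[...,2]
W=(X>.3)&(X<.85)&(Y>-.6)&(Y<.5)
rect('box',W&(abs(Z-.07)<.005))
rect('bench',W&(abs(Z-.03)<.005))
rect('tall',W&(Z>.06)&(abs(Z-.07)>.005))
dark=im.max(-1)<60
rect('dark',W&dark&(Z<.015))
print('tablez',np.median(Z[W&(Z<.01)]))
E
```

```text
box [279 145  16  16 101] [665.   13.1] [48.1 53.9] 44.0 z 0.0733 mean [0.6632 0.0142 0.0729]
box [ 383  183   32   52 1150] [ 458.5 -367.2] [108.2 175.6] 87.9 z 0.0701 mean [ 0.457  -0.3655  0.0702]
box [442 214  27  40 552] [ 367.5 -563.6] [128.1  86.2] 7.0 z 0.0701 mean [ 0.3657 -0.5529  0.0701]
bench [ 234  130  104   50 3155] [661.7  20.1] [135.9 354.9] 5.6 z 0.0303 mean [0.6606 0.0192 0.0302]
bench [211 161  16  20 230] [610.3 257.9] [49.9 69.2] 84.6 z 0.0289 mean [0.6095 0.2573 0.0291]
tall [285  95  71  24 416] [663.3 -60.7] [215.9 455.4] 72.4 z 0.1001 mean [ 0.8196 -0.078   0.1234]
tall [215  97  66  25 414] [684.7  12.2] [555.2 177.4] 39.3 z 0.1004 mean [0.8151 0.115  0.1246]
tall [399  96  25  25 197] [ 800.4 -420.2] [76.6 78.6] 60.2 z 0.0937 mean [ 0.8034 -0.4221  0.0905]
tall [455 129  18  61 735] [ 493.  -390.4] [176.8 586.1] 31.8 z 0.1244 mean [ 0.6143 -0.5827  0.1202]
tall [195 132  22  21 347] [573.6 104.1] [509.5  65.3] 54.9 z 0.1089 mean [0.6962 0.2793 0.111 ]
tall [367 132  18  18 242] [ 690.9 -293.5] [53.6 48.7] 66.0 z 0.1109 mean [ 0.6868 -0.2905  0.1174]
tall [
[... 216 characters left out ...]
[ 415.9 -367.2] [74.2 41.7] 7.4 z 0.1081 mean [ 0.415  -0.3638  0.1014]
tall [452 217  17  23 233] [ 391.8 -346.5] [504.3  74.9] 88.6 z 0.0869 mean [ 0.3867 -0.567   0.0976]
tall [456 248  19   7  82] [ 310.3 -573.8] [18.7 52.2] 0.8 z 0.0888 mean [ 0.3079 -0.5794  0.0961]
dark [ 161  194   48   48 1688] [447.6 384.9] [146.9 149.5] 10.6 z 0.0048 mean [0.4475 0.3845 0.0049]
dark [333 204  20  29 418] [ 431.4 -178.5] [68.8 99.9] 88.4 z 0.0053 mean [ 0.4307 -0.178   0.0054]
dark [297 206  25  32 409] [422.4 -58.8] [ 71.1 100.7] 74.6 z 0.0057 mean [ 0.422  -0.0588  0.0056]
dark [264 209  22  30 409] [418.7  64.3] [ 72.4 101.3] 86.0 z 0.0059 mean [0.4189 0.0637 0.0058]
tablez 0.0007291339193897558
```

View pics/c1.png

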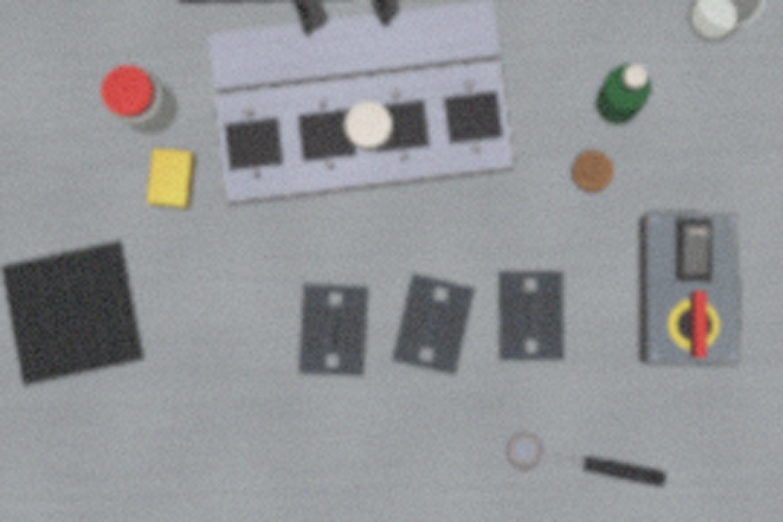

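The crop confirms it: grey box with red bar handle at crop (700,325) and rocker at (695,248). The three covers are at crop (334,330), (433,324) and (531,316), each showing two holes. I'll write a planner helper that converts goals to tool-axis shifts.

```bash
cat >> h.py <<'E'
L=.167
def goal(x,y,z,phi,pos=None,rot=None):
    """grasp point goal (m), phi deg = world heading of tool y; prints turn then shift. returns new pos,rot"""
    s=robot.read_state(); pos=s['tool_pos'] if pos is None else pos
    M=R.from_rotvec(s['orientation']).as_matrix() if rot is None else rot
    p=np.radians(phi); T=np.array([[-np.sin(p),np.cos(p),0],[np.cos(p),np.sin(p),0],[0,0,-1]])
    rv=R.from_matrix(M.T@T).as_rotvec(); t=np.array([x,y,z+L])
    print('turn',rv.round(3),'shift mm',((t-pos)@T*1000).round(1)); return t,T
def st():
    s=robot.read_state(); M=R.from_rotvec(s['orientation']).as_matrix()
    print('t',round(s['t'],2),'grasp',(np.array(s['tool_pos'])+M[:,2]*L).round(4),'phi',np.degrees(np.arctan2(M[1,1],M[0,1])).round(2),'tilt',M[:2,2].round(4),'q',np.round(s['q'],2),'F',np.round(s['force'],1),'op',round(s['opening'],4),'gf',np.round(s['gripper_force'],1))
E
python3 - <<'E'
from h import *
st()
a=goal(.45,.1,.237,74.7)
b=goal(.4155,-.3655,.2,74.7,*a)
c=goal(.4155,-.3655,.2,87.9,*b)
E
```

```text
t 0.1 grasp [0.1574 0.5785 0.2368] phi 74.77 tilt [-0.0006 -0.0015] q [ 1.22  0.13  1.49 -0.    1.52 -0.09] F [-0.1  0.2  0.5] op 0.093 gf 0.0
turn [-0.002 -0.     0.001] shift mm [-4.084e+02 -3.846e+02 -2.000e-01]
turn [0. 0. 0.] shift mm [ -89.6 -458.1   37. ]
turn [ 0.    0.   -0.23] shift mm [0. 0. 0.]
```

>>> {"method": "apply_moves", "body": {"series": [[[-28, -26.5, 0], [0, 0, 0]], [[-28, -26.5, 0], [0, 0, 0]], [[-28, -26.5, 0], [0, 0, 0]], [[-28, -26.5, 0], [0, 0, 0]], [[-28, -26.5, 0], [0, 0, 0]], [[-28, -26.5, 0], [0, 0, 0]], [[-28, -26.5, 0], [0, 0, 0]], [[-28, -26.5, 0], [0, 0, 0]], [[-28, -26.5, 0], [0, 0, 0]], [[-28, -26.5, 0], [0, 0, 0]], [[-28, -26.5, 0], [0, 0, 0]], [[-28, -26.5, 0], [0, 0, 0]]], "claw": 0.6}}

```text
t: 1.1
tool_pos: [0.3986, 0.182, 0.4046]
orientation: [-0.416, -3.114, -0.0]
force: [1.5, -0.9, 0.6]
opening: 0.0559
gripper_force: 0.0
```

>>> {"method": "apply_moves", "body": {"series": [[[-28, -26.5, 0], [0, 0, 0]], [[-28, -26.5, 0], [0, 0, 0]], [[-7, -38, 0], [0, 0, 0]], [[-7, -38, 0], [0, 0, 0]], [[-7, -38, 0], [0, 0, 0]], [[-7, -38, 0], [0, 0, 0]], [[-7, -38, 0], [0, 0, 0]], [[-7, -38, 0], [0, 0, 0]], [[-7, -38, 0], [0, 0, -0.06]], [[-7, -38, 0], [0, 0, -0.06]], [[0, -38, 0], [0, 0, -0.06]], [[0, -38, 0], [0, 0, -0.05]]]}}

```text
t: 2.1
tool_pos: [0.4052, -0.2675, 0.4044]
orientation: [-0.052, -3.141, -0.0]
force: [0.4, -0.0, 1.0]
opening: 0.0562
gripper_force: 0.0
```

```bash
python3 - <<'E'
from h import *
st()
a=goal(.4155,-.3655,.2,87.9)
im,d=shot('wrist','w1.png')
E
```

```text
t 2.1 grasp [ 0.4051 -0.2674  0.2374] phi 88.11 tilt [-0.0003  0.0003] q [-0.69 -0.18  1.8   0.    1.53 -2.23] F [ 0.4 -0.   1. ] op 0.0562 gf 0.0
turn [ 0.    -0.     0.004] shift mm [-13.9 -97.6  37.4]
```

View pics/w1.png

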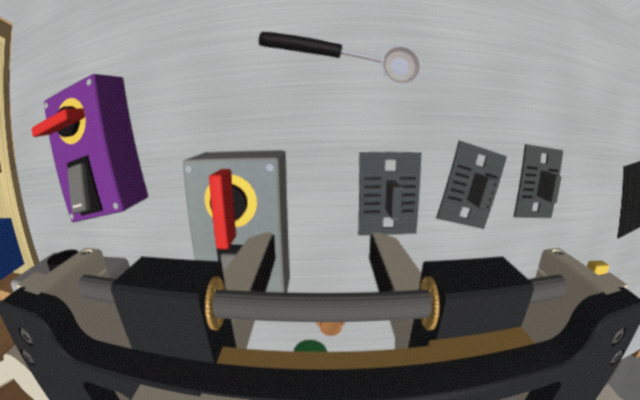

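>>> {"method": "apply_moves", "body": {"series": [[[-4, -24.4, 0], [0, 0, 0.004]], [[-4, -24.4, 0], [0, 0, 0]], [[-4, -24.4, 0], [0, 0, 0]], [[-2, -24.4, 0], [0, 0, 0]], [[0, 0, 30], [0, 0, 0]], [[0, 0, 30], [0, 0, 0]], [[0, 0, 30], [0, 0, 0]], [[0, 0, 30], [0, 0, 0]], [[0, 0, 14], [0, 0, 0]], [[0, 0, 0], [0, 0, 0]]]}}

```text
t: 2.98
tool_pos: [0.4147, -0.362, 0.2655]
orientation: [-0.063, -3.135, -0.01]
force: [-0.3, 0.5, -0.3]
opening: 0.0556
gripper_force: 0.0
```

>>> {"method": "apply_moves", "body": {"series": [[[0, 0, 0], [0, 0, 0]], [[0, 0, 0], [0, 0, 0]], [[0, 0, 0], [0, 0, 0]], [[0, 0, 0], [0, 0, 0]], [[0, 0, 0], [0, 0, 0]], [[0, 0, 0], [0, 0, 0]], [[0, 0, 0], [0, 0, 0]], [[0, 0, 0], [0, 0, 0]]], "claw": 0, "newtons": 35}}

```text
t: 3.65
tool_pos: [0.4162, -0.3662, 0.2718]
orientation: [0.063, 3.139, -0.012]
force: [1.5, -18.0, -8.0]
opening: 0.0136
gripper_force: 35.0
```

```bash
python3 - <<'E'
from h import *
st()
E
```

```text
t 3.65 grasp [ 0.4165 -0.3675  0.1048] phi 87.68 tilt [ 0.0018 -0.0076] q [-0.81  0.11  1.76 -0.    1.27 -2.34] F [  1.5 -18.   -8. ] op 0.0136 gf 35.0
```

>>> {"method": "apply_moves", "body": {"series": [[[0, -1.8, 0], [0, 0, 0]], [[0, 0, 0], [0, 0, 0.1]], [[0, 0, 0], [0, 0, 0.1]], [[0, 0, 0], [0, 0, 0.1]], [[0, 0, 0], [0, 0, 0.1]], [[0, 0, 0], [0, 0, 0.1]], [[0, 0, 0], [0, 0, 0.1]], [[0, 0, 0], [0, 0, 0.1]], [[0, 0, 0], [0, 0, 0.1]]]}}

```text
t: 4.4
tool_pos: [0.4163, -0.3671, 0.2718]
orientation: [1.287, 2.862, -0.006]
force: [-0.0, -9.0, -3.0]
opening: 0.0139
gripper_force: 35.0
```

>>> {"method": "apply_moves", "body": {"series": [[[0, 0, 0], [0, 0, 0.1]], [[0, 0, 0], [0, 0, 0.1]], [[0, 0, 0], [0, 0, 0.1]], [[0, 0, 0], [0, 0, 0.1]], [[0, 0, 0], [0, 0, 0.1]], [[0, 0, 0], [0, 0, 0.1]], [[0, 0, 0], [0, 0, 0.1]], [[0, 0, 0], [0, 0, 0.07]], [[0, 0, 0], [0, 0, 0]], [[0, 0, 0], [0, 0, 0]]]}}

```text
t: 5.23
tool_pos: [0.4161, -0.3671, 0.2718]
orientation: [2.262, 2.174, -0.004]
force: [-0.9, -9.4, -0.5]
opening: 0.0135
gripper_force: 35.0
```

```bash
python3 - <<'E'
from h import *
st()
E
```

```text
t 5.23 grasp [ 0.4163 -0.3679  0.1048] phi -2.29 tilt [ 0.0011 -0.0047] q [-0.81  0.11  1.76 -0.    1.27 -0.77] F [-0.9 -9.4 -0.5] op 0.0135 gf 35.0
```

>>> {"method": "apply_moves", "body": {"series": [[[0, 0, 0], [0, 0, 0]], [[0, 0, 0], [0, 0, 0]], [[0, 0, 0], [0, 0, 0]], [[0, 0, 0], [0, 0, 0]], [[0, 0, 0], [0, 0, 0]], [[0, 0, -20], [0, 0, 0]], [[0, 0, -35], [0, 0, 0]], [[0, 0, -38], [0, 0, 0]], [[0, 0, -38], [0, 0, 0]]], "claw": 0.4}}

```text
t: 5.98
tool_pos: [0.416, -0.365, 0.4025]
orientation: [-2.263, -2.177, -0.0]
force: [0.3, 0.4, -0.2]
opening: 0.037
gripper_force: 0.0
```

>>> {"method": "apply_moves", "body": {"series": [[[0, 0, 0], [0, 0, -0.12]], [[0, 0, 0], [0, 0, -0.12]], [[0, 0, 0], [0, 0, -0.12]], [[0, 0, 0], [0, 0, -0.12]], [[0, 0, 0], [0, 0, -0.12]], [[0, 0, 0], [0, 0, -0.12]], [[0, 0, 0], [0, 0, -0.12]], [[0, 0, 0], [0, 0, -0.12]], [[0, 0, 0], [0, 0, -0.12]], [[0, 0, 0], [0, 0, -0.12]], [[0, 0, 0], [0, 0, -0.12]], [[0, 0, 0], [0, 0, -0.12]]], "claw": 1}}

```text
t: 6.98
tool_pos: [0.4162, -0.3653, 0.4017]
orientation: [-0.257, -3.131, -0.0]
force: [0.2, -0.7, 0.0]
opening: 0.0927
gripper_force: 0.0
```

```bash
cat >> h.py <<'E'
def look(fn=None):
    im,d=shot('top',fn); P=cloud('top',d); X,Y,Z=P[...,0],P[...,1],P[...,2]
    W=(X>.3)&(X<.85)&(Y>-.5)&(Y<.5); dark=im.max(-1)<60
    def rect(name,mask,mn):
        n,l,s_,_=cv2.connectedComponentsWithStats(mask.astype(np.uint8))
        for i in range(1,n):
            if s_[i,4]<mn: continue
            q=P[l==i]; r=cv2.minAreaRect((q[:,:2]*1000).astype(np.float32))
            print(name,s_[i],np.round(r[0],1),np.round(r[1],1),round(r[2],1),'z',np.median(q[:,2]).round(4))
    rect('dark',W&dark&(Z<.015),100)
    w=im.astype(int); white=(w.min(-1)>140)&(Z>.03)&(Z<.1)
    rect('white',W&white,60)
    red=(w[...,2]>120)&(w[...,1]<80)&(Z>.085); rect('red',W&red,15)
    return im,P
E
python3 - <<'E'
from h import *
st()
look('top1.png')
goal(.6615,.012,.2,95.6)
E
```

```text
t 6.98 grasp [ 0.4162 -0.3653  0.2347] phi 80.62 tilt [-0.0001  0.0003] q [-0.81  0.01  1.62  0.    1.51 -2.22] F [ 0.2 -0.7  0. ] op 0.0927 gf 0.0
dark [ 161  194   48   48 1683] [447.8 384.4] [147.4 148.3] 10.5 z 0.0047
dark [333 205  21  28 402] [ 429.7 -179.4] [71.3 96.7] 88.8 z 0.0055
dark [297 206  25  31 392] [422.1 -58.6] [71.  99.1] 75.7 z 0.0058
dark [264 209  22  30 367] [418.2  63.4] [72.  99.7] 85.4 z 0.0056
red [195 133  17  16 211] [700.4 287.2] [53.7 53. ] 15.5 z 0.1104
turn [ 0.    -0.    -0.252] shift mm [-280.9  351.6   34.6]
```

>>> {"method": "apply_moves", "body": {"series": [[[0, 0, 0], [0, 0, -0.084]], [[0, 0, 0], [0, 0, -0.084]], [[0, 0, 0], [0, 0, -0.084]], [[-18, 29, 0], [0, 0, 0]], [[-18, 29, 0], [0, 0, 0]], [[-18, 29, 0], [0, 0, 0]], [[-18, 29, 0], [0, 0, 0]], [[-18, 29, 0], [0, 0, 0]], [[-18, 29, 0], [0, 0, 0]], [[-18, 29, 0], [0, 0, 0]], [[-18, 29, 0], [0, 0, 0]], [[-18, 29, 0], [0, 0, 0]]]}}

```text
t: 8.03
tool_pos: [0.5567, -0.0903, 0.4018]
orientation: [-0.124, 3.139, -0.0]
force: [0.1, -1.1, 1.2]
opening: 0.0932
gripper_force: 0.0
```

>>> {"method": "apply_moves", "body": {"series": [[[-18, 29, 0], [0, 0, 0]], [[-18, 29, 0], [0, 0, 0]], [[0, 32, 0], [0, 0, 0]], [[0, 0, 0], [0, 0, 0]], [[0, 0, 0], [0, 0, 0]]]}}

```text
t: 8.45
tool_pos: [0.5847, 0.0024, 0.4015]
orientation: [0.13, -3.138, -0.0]
force: [0.4, -0.0, 0.0]
opening: 0.0931
gripper_force: 0.0
```

```bash
cat >> h.py <<'E'
def wproj(c,p):
    E=np.array(c['extrinsics']); q=np.atleast_2d(p)@E[:3,:3].T+E[:3,3]; th=np.arctan2(np.hypot(q[:,0],q[:,1]),q[:,2]); a=np.arctan2(q[:,1],q[:,0])
    return np.stack([c['cx']+c['fx']*th*np.cos(a),c['cy']+c['fy']*th*np.sin(a)],-1)
def wplane(c,uv,z):
    """pixels -> world points on the plane at height z (may be array)"""
    uv=np.atleast_2d(uv).astype(float); x=(uv[:,0]-c['cx'])/c['fx']; y=(uv[:,1]-c['cy'])/c['fy']; th=np.hypot(x,y)
    k=np.sin(th)/np.maximum(th,1e-9); r=np.stack([x*k,y*k,np.cos(th)],-1); E=np.array(c['extrinsics'])
    o=-E[:3,:3].T@E[:3,3]; d=r@E[:3,:3]; return o+d*((z-o[2])/d[:,2])[:,None]
def wcloud(c,d):
    v,u=np.mgrid[0:400,0:640]; x=(u-c['cx'])/c['fx']; y=(v-c['cy'])/c['fy']; th=np.hypot(x,y); k=np.tan(np.minimum(th,1.5))/np.maximum(th,1e-9)
    P=np.stack([x*k*d,y*k*d,d],-1); E=np.array(c['extrinsics']); return (P-E[:3,3])@E[:3,:3]
E
python3 - <<'E'
from h import *
st()
goal(.6615,.012,.2,95.6)
c=robot.calibration('wrist'); im,d=shot('wrist','w2.png'); np.savez('pics/w2.npz',im=im,d=d,**{k:np.array(v) for k,v in c.items() if k!='name'})
print(c)
P=wcloud(c,d)
m=(P[...,2]>.065)&(P[...,2]<.085)&(abs(P[...,0]-.66)<.06)&(abs(P[...,1]-.012)<.06)
print(m.sum(), cv2.minEnclosingCircle((P[m][:,:2]*1000).astype(np.float32)))
for i in range(4):
    b=np.array([.6617,.0201])+np.array([-.0976,.9952])*(-.135+.09*i)
    for s in(-.038,.038): print(i,s,wproj(c,[*(b+s*np.array([.9952,.0976])),.048]).round(0))
E
```

```text
t 8.45 grasp [0.5846 0.0024 0.2345] phi 94.76 tilt [-0.0005  0.0001] q [-0.08  0.09  1.54  0.    1.51 -1.74] F [ 0.4 -0.   0. ] op 0.0931 gf 0.0
turn [ 0.    -0.001 -0.015] shift mm [-77.4   2.1  34.5]
{'fx': 309.70691628693146, 'fy': 309.70691628693146, 'cx': 321.80031515960223, 'cy': 199.8892865475928, 'extrinsics': array([[-8.23492034e-02,  9.96603533e-01,  8.36044195e-05,
         4.55321631e-02],
       [ 9.58833560e-01,  7.92053995e-02,  2.72698935e-01,
        -5.91667995e-01],
       [ 2.71766100e-01,  2.25367028e-02, -9.62099415e-01,
         2.29624592e-01],
       [ 0.00000000e+00,  0.00000000e+00,  0.00000000e+00,
         1.00000000e+00]])}
1894 ((661.9542236328125, 10.088249206542969), 28.383121490478516)
0 -0.038 [[217. 219.]]
0 0.038 [[225. 275.]]
1 -0.038 [[292. 219.]]
1 0.038 [[295. 276.]]
2 -0.038 [[370. 217.]]
2 0.038 [[367. 275.]]
3 -0.038 [[443. 216.]]
3 0.038 [[436. 271.]]
```

View pics/w2.png

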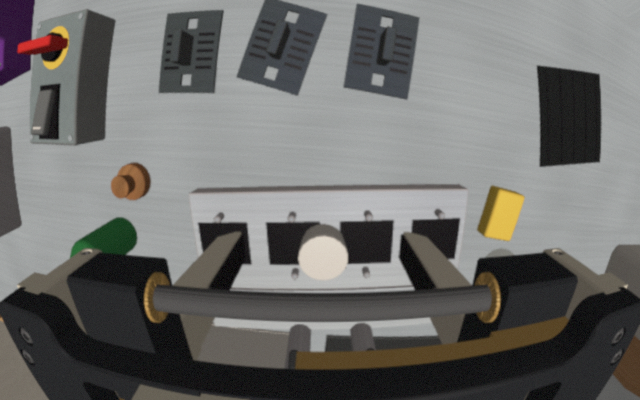

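The picture shows the handle bar at (43,45) now across the box (OFF), the tub lid at (323,252), and pins at (219,217), (292,217), (368,215), (440,213). Taking the tub now.

>>> {"method": "apply_moves", "body": {"series": [[[-26, 0, 0], [0, 0, -0.015]], [[-26, 0, 0], [0, 0, 0]], [[-25.7, 0.2, 0], [0, 0, 0]], [[0, 0, 35], [0, 0, 0]], [[0, 0, 35], [0, 0, 0]], [[0, 0, 35], [0, 0, 0]], [[0, 0, 35], [0, 0, 0]], [[0, 0, 25], [0, 0, 0]], [[0, 0, 12.5], [0, 0, 0]], [[0, 0, 0], [0, 0, 0]]]}}

```text
t: 9.33
tool_pos: [0.6603, 0.0067, 0.2201]
orientation: [0.149, -3.131, -0.001]
force: [-0.8, -0.4, 0.3]
opening: 0.0929
gripper_force: 0.0
```

>>> {"method": "apply_moves", "body": {"series": [[[0, 0, 0], [0, 0, 0]], [[0, 0, 0], [0, 0, 0]], [[0, 0, 0], [0, 0, 0]], [[0, 0, 0], [0, 0, 0]], [[0, 0, 0], [0, 0, 0]], [[0, 0, 0], [0, 0, 0]]], "claw": 0, "newtons": 25}}

```text
t: 9.83
tool_pos: [0.6625, 0.0081, 0.2254]
orientation: [-0.153, 3.136, 0.0]
force: [-0.4, 2.0, 3.0]
opening: 0.0577
gripper_force: 1.1
```

```bash
python3 - <<'E'
from h import *
st()
s=robot.read_state();g=np.array(s['tool_pos']);goal(g[0]-.01,g[1],.2,95.6); goal(.4477,.3847,.2,95.6)
E
```

```text
t 9.83 grasp [0.6627 0.0081 0.0584] phi 95.57 tilt [0.0017 0.0001] q [-0.07  0.44  1.46  0.    1.24 -1.73] F [-0.4  2.   3. ] op 0.0577 gf 1.1
turn [-0.     0.002 -0.   ] shift mm [  10.     1.  -141.6]
turn [-0.     0.002 -0.   ] shift mm [ 177.   395.8 -141.6]
```

>>> {"method": "apply_moves", "body": {"series": [[[0, 0, 0], [0, 0, 0]], [[0, 0, 0], [0, 0, 0]], [[0, 0, 0], [0, 0, 0]], [[0, 0, 0], [0, 0, 0]], [[0, 0, -10], [0, 0, 0]], [[0, 0, -20], [0, 0, 0]], [[0, 0, -30], [0, 0, 0]], [[0, 0, -30], [0, 0, 0]]]}}

```text
t: 10.5
tool_pos: [0.6612, 0.0079, 0.3138]
orientation: [0.152, -3.134, -0.0]
force: [-0.5, 0.0, -0.7]
opening: 0.0551
gripper_force: 25.0
```

```bash
python3 - <<'E'
from h import *
st(); goal(.4477,.3847,.12,95.6)
E
```

```text
t 10.5 grasp [0.6606 0.0079 0.1468] phi 95.57 tilt [-0.0037 -0.    ] q [-0.07  0.35  1.4  -0.    1.39 -1.73] F [-0.5  0.  -0.7] op 0.0551 gf 25.0
turn [ 0.    -0.004 -0.001] shift mm [175.8 395.8  26.8]
```

>>> {"method": "apply_moves", "body": {"series": [[[14.6, 33, 0], [0, 0, 0]], [[14.6, 33, 0], [0, 0, 0]], [[14.6, 33, 0], [0, 0, 0]], [[14.6, 33, 0], [0, 0, 0]], [[14.6, 33, 0], [0, 0, 0]], [[14.6, 33, 0], [0, 0, 0]], [[14.6, 33, 0], [0, 0, 0]], [[14.6, 33, 0], [0, 0, 0]], [[14.6, 33, 0], [0, 0, 0]], [[14.6, 33, 0], [0, 0, 0]], [[14.6, 33, 0], [0, 0, 0]], [[14.6, 33, 0], [0, 0, 0]]]}}

```text
t: 11.5
tool_pos: [0.448, 0.3863, 0.3145]
orientation: [0.153, -3.138, 0.001]
force: [0.1, 1.0, -2.0]
opening: 0.0552
gripper_force: 25.0
```

>>> {"method": "apply_moves", "body": {"series": [[[0, 0, 0], [0, 0, 0]], [[0, 0, 0], [0, 0, 0]], [[0, 0, 0], [0, 0, 0]], [[0, 0, 0], [0, 0, 0]]]}}

```text
t: 11.83
tool_pos: [0.4498, 0.3842, 0.3142]
orientation: [0.151, -3.138, 0.001]
force: [-1.0, 0.8, -1.5]
opening: 0.0555
gripper_force: 25.0
```

```bash
python3 - <<'E'
from h import *
st(); goal(.4477,.3847,.034,95.6)
E
```

```text
t 11.83 grasp [0.4498 0.3841 0.1472] phi 95.51 tilt [-0.     -0.0007] q [ 0.62  0.17  1.62 -0.    1.36 -1.05] F [-1.   0.8 -1.5] op 0.0555 gf 25.0
turn [-0.001 -0.    -0.001] shift mm [  2.    0.7 113.2]
```

>>> {"method": "apply_moves", "body": {"series": [[[2, 0.7, 30], [0, 0, 0]], [[0, 0, 30], [0, 0, 0]], [[0, 0, 25], [0, 0, 0]], [[0, 0, 15], [0, 0, 0]], [[0, 0, 8], [0, 0, 0]], [[0, 0, 4], [0, 0, 0]], [[0, 0, 1], [0, 0, 0]], [[0, 0, 0], [0, 0, 0]], [[0, 0, 0], [0, 0, 0]], [[0, 0, 0], [0, 0, 0]]]}}

```text
t: 12.67
tool_pos: [0.4478, 0.3859, 0.2028]
orientation: [-0.152, 3.136, 0.002]
force: [-0.2, -0.2, -0.7]
opening: 0.0554
gripper_force: 25.0
```

```bash
python3 - <<'E'
from h import *
st()
E
```

```text
t 12.67 grasp [0.4482 0.3862 0.0358] phi 95.57 tilt [0.002  0.0014] q [ 0.62  0.29  1.69 -0.    1.16 -1.04] F [-0.2 -0.2 -0.7] op 0.0554 gf 25.0
```

>>> {"method": "apply_moves", "body": {"series": [[[0, 0, 2.3], [0, 0, 0]], [[0, 0, 0], [0, 0, 0]], [[0, 0, 0], [0, 0, 0]]]}}

```text
t: 12.92
tool_pos: [0.4473, 0.3857, 0.1993]
orientation: [-0.153, 3.137, 0.001]
force: [0.2, 0.6, 0.4]
opening: 0.0553
gripper_force: 25.0
```

>>> {"method": "apply_moves", "body": {"series": [[[0, 0, 0], [0, 0, 0]], [[0, 0, 0], [0, 0, 0]], [[0, 0, 0], [0, 0, 0]], [[0, 0, 0], [0, 0, 0]], [[0, 0, 0], [0, 0, 0]], [[0, 0, -20], [0, 0, 0]], [[0, 0, -40], [0, 0, 0]], [[0, 0, -40], [0, 0, 0]], [[0, 0, -40], [0, 0, 0]], [[0, 0, -40], [0, 0, 0]], [[0, 0, -20], [0, 0, 0]]], "claw": 1}}

```text
t: 13.83
tool_pos: [0.4477, 0.386, 0.4054]
orientation: [-0.152, 3.132, 0.006]
force: [0.3, 0.5, 0.8]
opening: 0.0927
gripper_force: 0.0
```

```bash
python3 - <<'E'
from h import *
st()
goal(.46,.06,.235,90)
E
```

```text
t 13.83 grasp [0.4487 0.3867 0.2384] phi 95.57 tilt [0.0059 0.0043] q [ 0.62  0.1   1.52  0.    1.51 -1.04] F [0.3 0.5 0.8] op 0.0927 gf 0.0
turn [0.004 0.006 0.097] shift mm [ -12.3 -326.     3.4]
```

>>> {"method": "apply_moves", "body": {"series": [[[0, 0, 0], [0.004, 0.006, 0.097]], [[-1, -32, 0], [0, 0, 0]], [[-1, -32, 0], [0, 0, 0]], [[-1, -32, 0], [0, 0, 0]], [[-1, -32, 0], [0, 0, 0]], [[-1, -32, 0], [0, 0, 0]], [[-1, -32, 0], [0, 0, 0]], [[-1, -32, 0], [0, 0, 0]], [[-1, -32, 0], [0, 0, 0]], [[-1, -32, 0], [0, 0, 0]], [[-3, -38, 3], [0, 0, 0]], [[0, 0, 0], [0, 0, 0]]]}}

```text
t: 14.83
tool_pos: [0.4594, 0.0545, 0.3971]
orientation: [-0.007, -3.136, 0.011]
force: [0.1, -0.5, -0.2]
opening: 0.0927
gripper_force: 0.0
```

```bash
cat >> h.py <<'E'
def wl(fn):
    c=robot.calibration('wrist'); im,d=shot('wrist',fn); np.savez('pics/'+fn[:-3]+'npz',im=im,d=d)
    return c,im,wcloud(c,d)
def covers(c,im,P):
    """find fins (z .03-.048) and refine with hole centres"""
    m=(P[...,2]>.025)&(P[...,2]<.05)&(P[...,0]<.55)&(P[...,0]>.3)&(P[...,1]<.2)&(P[...,1]>-.3)&(im.max(-1)<130)
    m=cv2.morphologyEx(m.astype(np.uint8),cv2.MORPH_OPEN,np.ones((2,2)))
    n,l,s,_=cv2.connectedComponentsWithStats(m)
    for i in range(1,n):
        if s[i,4]<60: continue
        q=P[(l==i)]; r=cv2.minAreaRect((q[:,:2]*1000).astype(np.float32)); print('fin',s[i],np.round(r[0],1),np.round(r[1],1),round(r[2],1))
E
python3 - <<'E'
from h import *
st()
c,im,P=wl('w3.png'); covers(c,im,P); print(c['extrinsics'].tolist())
np.save('pics/E3.npy',c['extrinsics'])
look('top2.png')
E
```

```text
t 14.83 grasp [0.4584 0.0534 0.2301] phi 89.74 tilt [-0.0056 -0.0069] q [ 0.01 -0.24  1.86 -0.01  1.53 -1.56] F [ 0.1 -0.5 -0.2] op 0.0927 gf 0.0
fin [326 133  13  38 417] [415.8  64.1] [66.2 15.9] 2.0
fin [216 138  20  37 499] [404.4 -20.2] [ 35.2 152.2] 29.0
fin [131 150  18  34 485] [405.  -84.4] [ 39.5 279.4] 17.0
[[0.005127645896643647, 0.9999628712125234, -0.006925564523375245, -0.054288853774525726], [0.963456717134739, -0.003085392681909439, 0.2678462890539134, -0.47011249020132445], [0.26781497615987193, -0.008045902584994435, -0.9634367659561692, 0.2622642611477958], [0.0, 0.0, 0.0, 1.0]]
dark [ 161  194   48   48 1419] [448.2 384.4] [147.2 148.8] 10.7 z 0.0049
dark [333 204  11  29 219] [ 431.8 -162. ] [36.  99.8] 88.3 z 0.0051
dark [345 205   8  28 192] [ 429.2 -199.6] [25.5 96.3] 88.4 z 0.0057
dark [297 206  25  32 412] [423.  -55.1] [76.1 99.2] 75.4 z 0.0055
red [195 133  17  16 209] [701.5 287.8] [52.8 51.7] 26.2 z 0.1104
red [391 220  21   4  50] [ 413.6 -365.2] [66.5  9.9] 88.5 z 0.1131
```

View pics/w3.png

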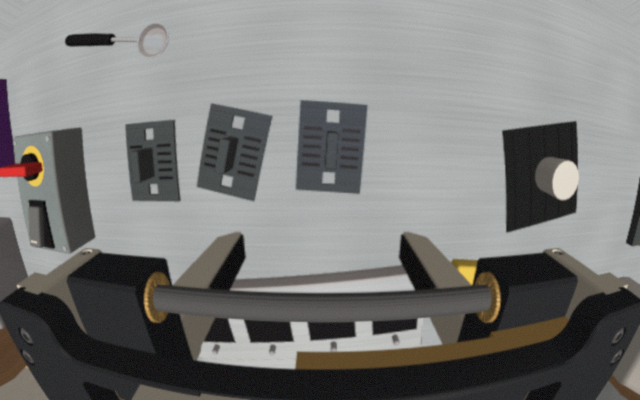

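The tub stands upright at (555,178) on the mat. Cover holes are at (334,116)/(330,185), (238,122)/(227,180) and (150,134)/(154,188). I'll refine those and the pins.

```bash
cat >> h.py <<'E'
def holes(c,im,guesses,z=.0025):
    g=cv2.cvtColor(im,cv2.COLOR_BGR2GRAY).astype(float); out=[]
    for a in guesses:
        H=[]
        for u,v in a:
            w=11; u=int(round(u));v=int(round(v)); p=g[v-w:v+w+1,u-w:u+w+1]; m=(p>(p.min()+p.max())/2).astype(np.uint8)
            n,l,s,ce=cv2.connectedComponentsWithStats(m); k=[i for i in range(1,n) if s[i,0]>0 and s[i,1]>0 and s[i,0]+s[i,2]<2*w+1 and s[i,1]+s[i,3]<2*w+1]
            i=min(k,key=lambda i:np.hypot(*(ce[i]-w))); H.append(wplane(c,[ce[i][0]+u-w,ce[i][1]+v-w],z)[0,:2])
        far,near=sorted(H,key=lambda h:-h[0]); dv=far-near
        print('centre',((far+near)*500).round(1),'span',(np.hypot(*dv)*1000).round(1),'yaw',np.degrees(np.arctan2(dv[1],dv[0])).round(1))
def cal(f): c=dict(robot.calibration('wrist')); c['extrinsics']=np.load(f); return c
E
python3 - <<'E'
from h import *
c=cal('pics/E3.npy'); im=np.load('pics/w3.npz')['im']
holes(c,im,[[(334,116),(330,185)],[(238,122),(227,180)],[(150,134),(154,188)]])
# pins from earlier picture
z=np.load('pics/w2.npz'); c2=dict(c); c2['extrinsics']=z['extrinsics']; P=wcloud(c2,z['d'])
m=((P[...,2]>.036)&(P[...,2]<.055)&(P[...,0]>.56)&(P[...,0]<.74)&(abs(P[...,1]-.02)<.19)).astype(np.uint8)
n,l,s,ce=cv2.connectedComponentsWithStats(m)
th=np.radians(5.6); A=np.array([[np.cos(th),np.sin(th)],[-np.sin(th),np.cos(th)]])
for i in range(1,n):
    if 6<s[i,4]<200:
        q=P[l==i]; print(s[i,:5],(q.mean(0)*1000).round(1),'bench',(A@(q.mean(0)[:2]*1000-[661.7,20.1])).round(1))
mb=(abs(P[...,2]-.03)<.004)&(P[...,0]>.5)&(P[...,0]<.66)&(abs(P[...,1]-.02)<.25)
q=P[mb]; r=cv2.minAreaRect((q[:,:2]*1000).astype(np.float32)); print(r,np.median(q[:,2]))
E
```

```text
Traceback (most recent call last):
  File "h.py", line 66, in holes
    i=min(k,key=lambda i:np.hypot(*(ce[i]-w))); H.append(wplane(c,[ce[i][0]+u-w,ce[i][1]+v-w],z)[0,:2])
ValueError: min() iterable argument is empty
```

```bash
sed -i 's/w=11; u=/w=W; u=/; s/def holes(c,im,guesses,z=.0025)/def holes(c,im,guesses,z=.0025,W=9)/; s/s\[i,0\]>0 and s\[i,1\]>0 and s\[i,0\]+s\[i,2\]<2\*w+1 and s\[i,1\]+s\[i,3\]<2\*w+1/s[i,4]>15/' h.py
python3 - <<'E'
from h import *
c=cal('pics/E3.npy'); im=np.load('pics/w3.npz')['im']
holes(c,im,[[(334,116),(330,185)],[(238,122),(227,180)],[(150,134),(154,188)]])
z=np.load('pics/w2.npz'); c2=dict(c); c2['extrinsics']=z['extrinsics']; P=wcloud(c2,z['d'])
m=((P[...,2]>.036)&(P[...,2]<.055)&(P[...,0]>.56)&(P[...,0]<.74)&(abs(P[...,1]-.02)<.19)).astype(np.uint8)
n,l,s,ce=cv2.connectedComponentsWithStats(m)
th=np.radians(5.6); A=np.array([[np.cos(th),np.sin(th)],[-np.sin(th),np.cos(th)]])
for i in range(1,n):
    if 6<s[i,4]<200:
        q=P[l==i]; print(s[i,:5],(q.mean(0)*1000).round(1),'bench',(A@(q.mean(0)[:2]*1000-[661.7,20.1])).round(1))
mb=(abs(P[...,2]-.03)<.004)&(P[...,0]>.5)&(P[...,0]<.66)&(abs(P[...,1]-.02)<.25)
q=P[mb]; r=cv2.minAreaRect((q[:,:2]*1000).astype(np.float32)); print(r,np.median(q[:,2]))
E
```

```text
centre [421.8  62.7] span 78.3 yaw -4.0
centre [424.4 -60.3] span 75.9 yaw -14.4
centre [ 432.1 -180.8] span 76.2 yaw -1.1
[364 211   9  10  63] [618.7  59.3  45. ] bench [-39.   43.2]
[436 210   9   9  60] [610.2 147.9  44.8] bench [-38.8 132.2]
[214 213  10  10  67] [ 636.5 -117.9   44.8] bench [ -38.6 -134.9]
[288 213   7   9  56] [627.2 -29.3  45.8] bench [-39.1 -45.8]
[302 225  42  17 187] [639.8   8.1  46.2] bench [-23.   -9.8]
[362 269   8   9  58] [693.7  66.8  45.1] bench [36.4 43.4]
[291 270   7   9  58] [702.3 -22.3  45. ] bench [ 36.3 -46.1]
((624.7437744140625, 54.65765380859375), (82.11962890625, 433.75177001953125), 2.4801132678985596) 0.03087556670542236
```

```bash
python3 - <<'E'
from h import *
st(); a=goal(.4205,.0630,.15,86)
E
```

```text
t 14.93 grasp [0.4583 0.0576 0.2302] phi 89.81 tilt [-0.0058 -0.0041] q [ 0.02 -0.24  1.86 -0.    1.53 -1.55] F [-0.6  0.6  0.4] op 0.0929 gf 0.0
turn [-0.004 -0.006  0.066] shift mm [39.   2.  80.2]
```

>>> {"method": "apply_moves", "body": {"series": [[[13, 1, 0], [-0.004, -0.006, 0.066]], [[13, 1, 20], [0, 0, 0]], [[13, 0, 30], [0, 0, 0]], [[0, 0, 30], [0, 0, 0]], [[0, 0, 0], [0, 0, 0]], [[0, 0, 0], [0, 0, 0]], [[0, 0, 0], [0, 0, 0]], [[0, 0, 0], [0, 0, 0]], [[0, 0, 0], [0, 0, 0]], [[0, 0, 0], [0, 0, 0]]]}}

```text
t: 15.77
tool_pos: [0.4211, 0.0633, 0.3189]
orientation: [0.103, 3.137, -0.0]
force: [-0.1, 0.6, 0.3]
opening: 0.0928
gripper_force: 0.0
```

```bash
cat >> h.py <<'E'
def hg(c,x,y,yaw,z=.0025):
    t=np.radians(yaw); e=np.array([np.cos(t),np.sin(t)])*.038
    return [tuple(wproj(c,[x+s*e[0],y+s*e[1],z])[0]) for s in(-1,1)]
E
python3 - <<'E'
from h import *
st()
c,im,P=wl('w4.png'); g=[hg(c,.4205,.0632,-4),hg(c,.4235,-.0595,-14.7),hg(c,.431,-.180,-1.3)]; print(np.round(g))
for a in g:
    try: holes(c,im,[a],W=11)
    except Exception as e: print(e)
st()
E
```

```text
t 15.77 grasp [0.4216 0.0632 0.1519] phi 86.23 tilt [ 0.0027 -0.0004] q [ 0.03 -0.31  2.06 -0.    1.39 -1.48] F [-0.1  0.6  0.3] op 0.0928 gf 0.0
[[[322. 152.]
  [321. 227.]]

 [[208. 166.]
  [203. 234.]]

 [[112. 183.]
  [125. 243.]]]
centre [421.3  62.6] span 78.3 yaw -4.0
centre [424.6 -60.3] span 76.2 yaw -14.3
centre [ 432.1 -181. ] span 76.3 yaw -0.9
t 15.82 grasp [0.4213 0.0632 0.1515] phi 86.23 tilt [ 0.0021 -0.0004] q [ 0.03 -0.31  2.06 -0.    1.39 -1.48] F [-0.2 -0.6  0.5] op 0.0928 gf 0.0
```

View pics/w4.png

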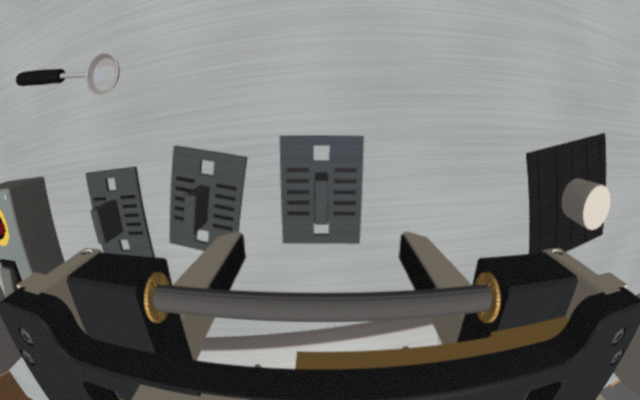

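>>> {"method": "apply_moves", "body": {"series": [[[0, -0.5, 30], [0, 0, 0.004]], [[0, 0, 30], [0, 0, 0]], [[0, 0, 30], [0, 0, 0]], [[0, 0, 20], [0, 0, 0]], [[0, 0, 8], [0, 0, 0]], [[0, 0, 3], [0, 0, 0]], [[0, 0, 0], [0, 0, 0]], [[0, 0, 0], [0, 0, 0]], [[0, 0, 0], [0, 0, 0]]], "claw": 0.5}}

```text
t: 16.57
tool_pos: [0.4215, 0.0627, 0.1981]
orientation: [0.11, 3.136, -0.0]
force: [-0.0, 0.6, 0.5]
opening: 0.0468
gripper_force: 0.0
```

>>> {"method": "apply_moves", "body": {"series": [[[0, 0, 0], [0, 0, 0]], [[0, 0, 0], [0, 0, 0]], [[0, 0, 0], [0, 0, 0]], [[0, 0, 0], [0, 0, 0]], [[0, 0, 0], [0, 0, 0]], [[0, 0, 0], [0, 0, 0]], [[0, 0, 0], [0, 0, 0]], [[0, 0, 0], [0, 0, 0]]], "claw": 0, "newtons": 50}}

```text
t: 17.23
tool_pos: [0.4204, 0.0627, 0.1964]
orientation: [0.11, 3.139, -0.001]
force: [-1.1, -0.9, 1.6]
opening: 0.0119
gripper_force: 50.0
```

```bash
python3 - <<'E'
from h import *
st()
goal(.6574,.0639,.12,95.6)
E
```

```text
t 17.23 grasp [0.4205 0.0626 0.0294] phi 86.0 tilt [ 0.0003 -0.0005] q [ 0.03 -0.13  2.16 -0.    1.12 -1.47] F [-1.1 -0.9  1.6] op 0.0119 gf 50.0
turn [-0.     0.    -0.168] shift mm [-236.   -21.9  -90.6]
```

>>> {"method": "apply_moves", "body": {"series": [[[0, 0, -10], [0, 0, 0]], [[0, 0, -25], [0, 0, 0]], [[0, 0, -30], [0, 0, 0]], [[0, 0, -25.6], [0, 0, -0.05]], [[-30, 0, 0], [0, 0, -0.06]], [[-34, -4, 0], [0, 0, -0.058]], [[-34, -4, 0], [0, 0, 0]], [[-34, -4, 0], [0, 0, 0]], [[-34, -3, 0], [0, 0, 0]], [[-34, -3, 0], [0, 0, 0]], [[-25, -2, 0], [0, 0, 0]], [[-10, 0, 0], [0, 0, 0]]]}}

```text
t: 18.23
tool_pos: [0.6587, 0.06, 0.2871]
orientation: [-0.153, 3.137, -0.001]
force: [-0.1, 0.1, -2.1]
opening: 0.0118
gripper_force: 50.0
```

>>> {"method": "apply_moves", "body": {"series": [[[0, 0, 0], [0, 0, 0]], [[0, 0, 0], [0, 0, 0]], [[0, 0, 0], [0, 0, 0]], [[0, 0, 0], [0, 0, 0]], [[0, 0, 0], [0, 0, 0]], [[0, 0, 0], [0, 0, 0]], [[0, 0, 0], [0, 0, 0]], [[0, 0, 0], [0, 0, 0]]]}}

```text
t: 18.9
tool_pos: [0.6561, 0.0603, 0.2872]
orientation: [-0.154, 3.137, -0.001]
force: [0.1, -1.1, -1.6]
opening: 0.0119
gripper_force: 50.0
```

```bash
python3 - <<'E'
from h import *
st()
goal(.6574,.0639,.10,95.6)
c,im,P=wl('w5.png'); 
x,y,z=.6574,.0639,.09
s=robot.read_state();M=R.from_rotvec(s['orientation']).as_matrix();gp=np.array(s['tool_pos'])+M[:,2]*L
print('near hole px', wproj(c,gp+M@np.array([.038,0,.027])).round(0),'far',wproj(c,gp+M@np.array([-.038,0,.027])).round(0))
st()
E
```

```text
t 18.9 grasp [0.6562 0.0603 0.1202] phi 95.63 tilt [ 0.0005 -0.0005] q [ 0.01  0.36  1.43 -0.    1.34 -1.65] F [ 0.1 -1.1 -1.6] op 0.0119 gf 50.0
turn [-0.001  0.     0.001] shift mm [-1.7  3.4 20.2]
near hole px [[321. 181.]] far [[322. 294.]]
t 18.95 grasp [0.6562 0.0603 0.1202] phi 95.62 tilt [ 0.0006 -0.0005] q [ 0.01  0.36  1.43 -0.    1.34 -1.65] F [-0.2  1.1 -2.3] op 0.0116 gf 50.0
```

View pics/w5.png

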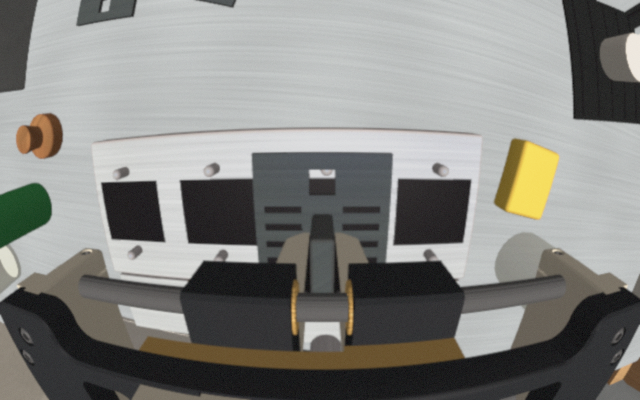

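The held plate's near hole is at (322,182), within 1 px of prediction, and the bay-2 pin shows through it at (326,171). I'll fit bench position from the visible pins here.

```bash
cat >> h.py <<'E'
def pins(c,P,im,lo=.038):
    m=((P[...,2]>lo)&(P[...,2]<.056)&(P[...,0]>.56)&(P[...,0]<.74)&(abs(P[...,1]-.02)<.19)).astype(np.uint8)
    n,l,s,ce=cv2.connectedComponentsWithStats(m); th=np.radians(5.6); A=np.array([[np.cos(th),np.sin(th)],[-np.sin(th),np.cos(th)]])
    for i in range(1,n):
        if 6<s[i,4]<250:
            q=P[l==i]; h=q[q[:,2]>np.percentile(q[:,2],60)].mean(0)*1000; print(s[i,:5],'tip',h.round(1),'bench',(A@(h[:2]-[661.7,20.1])).round(1))
E
python3 - <<'E'
from h import *
z=np.load('pics/w5.npz'); c=robot.calibration('wrist'); P=wcloud(c,z['d']); pins(c,P,z['im'])
print('px',wplane(c,[[121,173],[210,170],[326,171],[441,170]],.046)[:,:2].round(4).tolist())
s=robot.read_state();M=R.from_rotvec(s['orientation']).as_matrix();gp=np.array(s['tool_pos'])+M[:,2]*L
print(wplane(c,[[322,182]],gp[2]-.027), gp+M@np.array([.038,0,.027]))
m=(P[...,2]>.07)&(P[...,2]<.11)&(P[...,0]>.55)&(P[...,0]<.7);q=P[m];print(np.median(q[:,2]),cv2.minAreaRect((q[:,:2]*1000).astype(np.float32)))
E
```

```text
[204 164  14  13 139] tip [628.9 -29.1  48. ] bench [-37.5 -45.8]
[435 164  14  13 140] tip [611.1 149.2  48. ] bench [-37.8 133.5]
[112 168  14  12 119] tip [ 637.5 -118.    47.9] bench [ -37.5 -135.1]
[321 170  12   6  58] tip [620.8  60.3  48.5] bench [-36.8  44. ]
[127 248  12  12  96] tip [ 712.7 -110.2   47.5] bench [  38.  -134.6]
[213 253  13   8  80] tip [701.7 -22.1  46.8] bench [ 35.7 -45.9]
[426 253  13   8  78] tip [684.  156.1  47. ] bench [ 35.5 133.2]
px [[0.6361, -0.1128], [0.6279, -0.0277], [0.621, 0.06], [0.6105, 0.1475]]
[[0.61899705 0.05691302 0.09320084]] [0.61844333 0.05651988 0.09318101]
0.09657964400450862 ((650.2514038085938, -93.8944091796875), (68.3492660522461, 386.8559875488281), 5.665747165679932)
```

>>> {"method": "apply_moves", "body": {"series": [[[-1.3, 3.4, 0], [0, 0, 0]], [[0, 0, 15], [0, 0, 0]], [[0, 0, 15], [0, 0, 0]], [[0, 0, 5], [0, 0, 0]], [[0, 0, 0], [0, 0, 0]], [[0, 0, 0], [0, 0, 0]], [[0, 0, 5], [0, 0, 0]], [[0, 0, 5], [0, 0, 0]], [[0, 0, 5], [0, 0, 0]], [[0, 0, 0], [0, 0, 0]], [[0, 0, 0], [0, 0, 0]], [[0, 0, 0], [0, 0, 0]]]}}

```text
t: 19.95
tool_pos: [0.6573, 0.0638, 0.2371]
orientation: [-0.154, 3.137, -0.001]
force: [0.4, 0.6, -1.2]
opening: 0.0115
gripper_force: 50.0
```

```bash
python3 - <<'E'
from h import *
st();goal(.6572,.0638,.0594,95.6)
E
```

```text
t 19.95 grasp [0.6573 0.0638 0.0701] phi 95.63 tilt [ 0.0003 -0.0005] q [ 0.02  0.42  1.46 -0.    1.26 -1.65] F [ 0.4  0.6 -1.2] op 0.0115 gf 50.0
turn [-0.  0.  0.] shift mm [ 0.1 -0.  10.7]
```

>>> {"method": "apply_moves", "body": {"series": [[[0, 0, 4], [0, 0, 0]], [[0, 0, 4], [0, 0, 0]], [[0, 0, 2.5], [0, 0, 0]], [[0, 0, 0], [0, 0, 0]], [[0, 0, 0], [0, 0, 0]], [[0, 0, 0], [0, 0, 0]]]}}

```text
t: 20.45
tool_pos: [0.6573, 0.0638, 0.2265]
orientation: [-0.154, 3.137, -0.001]
force: [-0.8, -0.4, -0.9]
opening: 0.0118
gripper_force: 50.0
```

>>> {"method": "apply_moves", "body": {"series": [[[0, 0, 0], [0, 0, 0]], [[0, 0, 0], [0, 0, 0]], [[0, 0, 0], [0, 0, 0]], [[0, 0, 0], [0, 0, 0]], [[0, 0, 0], [0, 0, 0]], [[0, 0, -20], [0, 0, 0]], [[0, 0, -38], [0, 0, 0]], [[0, 0, -38], [0, 0, 0]], [[0, 0, -15], [0, 0, 0]], [[0, 0, 0], [0, 0, 0]], [[0, 0, 0], [0, 0, 0]]], "claw": 0.4}}

```text
t: 21.37
tool_pos: [0.6577, 0.0639, 0.3392]
orientation: [-0.154, 3.134, -0.001]
force: [0.1, 0.2, -1.0]
opening: 0.0371
gripper_force: 0.0
```

```bash
python3 - <<'E'
from h import *
st()
c,im,P=wl('w6.png'); m=(abs(P[...,0]-.64)<.03)&(abs(P[...,1]-.064)<.038)&(P[...,2]<.045)
q=P[m];print(np.percentile(q[:,2],[10,50,90]))
for dx in(-.045,-.02): 
  for dy in(-.03,.03):
    k=np.hypot(P[...,0]-.6573-dx,P[...,1]-.064-dy)<.008; print(dx,dy,np.median(P[k][:,2]).round(4),k.sum())
goal(.4246,-.0603,.17,75.5)
E
```

```text
t 21.37 grasp [0.6583 0.0638 0.1722] phi 95.63 tilt [ 0.0036 -0.0004] q [ 0.02  0.33  1.38 -0.    1.43 -1.65] F [ 0.1  0.2 -1. ] op 0.0371 gf 0.0
[0.03474506 0.03583476 0.03676691]
-0.045 -0.03 0.0357 237
-0.045 0.03 0.2531 1552
-0.02 -0.03 0.27 5351
-0.02 0.03 0.2723 3332
turn [-0.     0.     0.351] shift mm [ 193.9 -178.4   -0. ]
```

>>> {"method": "apply_moves", "body": {"series": [[[0, 0, 0], [0, 0, 0.118]], [[0, 0, 0], [0, 0, 0.118]], [[0, 0, 0], [0, 0, 0.115]], [[27.7, -25.5, 0], [0, 0, 0]], [[27.7, -25.5, 0], [0, 0, 0]], [[27.7, -25.5, 0], [0, 0, 0]], [[27.7, -25.5, 0], [0, 0, 0]], [[27.7, -25.5, 0], [0, 0, 0]], [[27.7, -25.5, 0], [0, 0, 0]], [[27.7, -25.4, 0], [0, 0, 0]]]}}

```text
t: 22.25
tool_pos: [0.4225, -0.0606, 0.3348]
orientation: [-0.395, -3.113, -0.0]
force: [0.1, -0.8, -0.5]
opening: 0.0371
gripper_force: 0.0
```

>>> {"method": "apply_moves", "body": {"series": [[[0, 0, 0], [0, 0, 0]], [[0, 0, 0], [0, 0, 0]], [[0, 0, 0], [0, 0, 0]], [[0, 0, 0], [0, 0, 0]], [[0, 0, 0], [0, 0, 0]], [[0, 0, 0], [0, 0, 0]], [[0, 0, 0], [0, 0, 0]], [[0, 0, 0], [0, 0, 0]]]}}

```text
t: 22.92
tool_pos: [0.4252, -0.0601, 0.3374]
orientation: [-0.395, -3.117, 0.001]
force: [-0.4, -0.4, 0.2]
opening: 0.0374
gripper_force: 0.0
```

```bash
python3 - <<'E'
from h import *
st()
c,im,P=wl('w7.png'); g=[hg(c,.4246,-.0603,-14.4),hg(c,.432,-.181,-1)]; print(np.round(g))
for a in g:
    try: holes(c,im,[a],W=11)
    except Exception as e: print(e)
goal(.4246,-.0603,.03,75.6)
E
```

```text
t 22.92 grasp [ 0.4252 -0.0602  0.1704] phi 75.55 tilt [-0.0001 -0.0003] q [-0.26 -0.31  2.03 -0.    1.43 -1.58] F [-0.4 -0.4  0.2] op 0.0374 gf 0.0
[[[321. 151.]
  [322. 221.]]

 [[209. 188.]
  [230. 250.]]]
centre [424.8 -60.5] span 77.8 yaw -14.4
centre [ 432.2 -180.9] span 76.2 yaw -1.0
turn [-0.     0.    -0.001] shift mm [  0.5  -0.2 140.4]
```

View pics/w7.png

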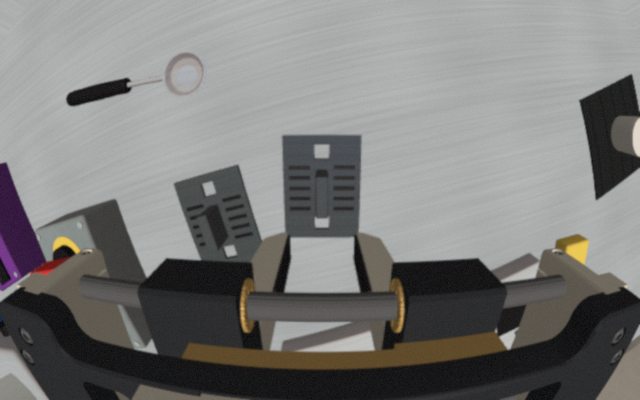

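The middle cover is squarely below (holes (322,151)/(322,222)) and unmoved. Grasping.

>>> {"method": "apply_moves", "body": {"series": [[[0.5, -0.2, 35], [0, 0, 0]], [[0, 0, 35], [0, 0, 0]], [[0, 0, 35], [0, 0, 0]], [[0, 0, 22], [0, 0, 0]], [[0, 0, 9], [0, 0, 0]], [[0, 0, 4], [0, 0, 0]], [[0, 0, 0], [0, 0, 0]], [[0, 0, 0], [0, 0, 0]], [[0, 0, 0], [0, 0, 0]]]}}

```text
t: 23.72
tool_pos: [0.4255, -0.0608, 0.1994]
orientation: [0.395, 3.113, -0.001]
force: [0.3, -0.2, 0.1]
opening: 0.0372
gripper_force: 0.0
```

>>> {"method": "apply_moves", "body": {"series": [[[0, 0, 0], [0, 0, 0]], [[0, 0, 0], [0, 0, 0]], [[0, 0, 0], [0, 0, 0]], [[0, 0, 0], [0, 0, 0]], [[0, 0, 0], [0, 0, 0]], [[0, 0, 0], [0, 0, 0]], [[0, 0, 0], [0, 0, 0]]], "claw": 0, "newtons": 50}}

```text
t: 24.3
tool_pos: [0.4245, -0.0605, 0.1978]
orientation: [0.396, 3.116, -0.001]
force: [-0.9, -0.3, 4.3]
opening: 0.0114
gripper_force: 50.0
```

```bash
python3 - <<'E'
from h import *
st()
goal(.6663,-.0256,.12,95.6)
E
```

```text
t 24.3 grasp [ 0.4246 -0.0606  0.0308] phi 75.52 tilt [ 0.0006 -0.0006] q [-0.26 -0.13  2.15 -0.    1.12 -1.58] F [-0.9 -0.3  4.3] op 0.0114 gf 50.0
turn [-0.001  0.001 -0.35 ] shift mm [-244.    11.2  -89.2]
```

>>> {"method": "apply_moves", "body": {"series": [[[0, 0, -10], [0, 0, 0]], [[0, 0, -25], [0, 0, 0]], [[0, 0, -30], [0, 0, 0]], [[0, 0, -24], [0, 0, -0.115]], [[0, 0, 0], [0, 0, -0.12]], [[0, 0, 0], [0, 0, -0.115]], [[-34, 1.6, 0], [0, 0, 0]], [[-35, 1.6, 0], [0, 0, 0]], [[-35, 1.6, 0], [0, 0, 0]], [[-35, 1.6, 0], [0, 0, 0]], [[-35, 1.6, 0], [0, 0, 0]], [[-35, 1.6, 0], [0, 0, 0]]]}}

```text
t: 25.3
tool_pos: [0.6327, -0.0302, 0.2862]
orientation: [0.153, -3.137, 0.001]
force: [0.2, -0.2, -1.7]
opening: 0.0118
gripper_force: 50.0
```

>>> {"method": "apply_moves", "body": {"series": [[[-25, 1.6, 0], [0, 0, 0]], [[-10, 0, 0], [0, 0, 0]], [[0, 0, 0], [0, 0, 0]], [[0, 0, 0], [0, 0, 0]], [[0, 0, 0], [0, 0, 0]], [[0, 0, 0], [0, 0, 0]], [[0, 0, 0], [0, 0, 0]], [[0, 0, 0], [0, 0, 0]]]}}

```text
t: 25.97
tool_pos: [0.6656, -0.0258, 0.2869]
orientation: [-0.152, 3.138, -0.001]
force: [-0.3, 0.7, -1.7]
opening: 0.0117
gripper_force: 50.0
```

```bash
cat >> h.py <<'E'
def held(c,im):
    s=robot.read_state();M=R.from_rotvec(s['orientation']).as_matrix();gp=np.array(s['tool_pos'])+M[:,2]*L
    print('hole expected px',wproj(c,gp+M@np.array([.038,0,.027])).round(1)); return gp,M
E
python3 - <<'E'
from h import *
st()
goal(.6663,-.0256,.12,95.6)
c,im,P=wl('w8.png'); held(c,im); pins(c,P,im)
cv2.imwrite('pics/w8c.png',cv2.resize(im[130:250,220:420],None,fx=3,fy=3))
E
```

```text
t 25.97 grasp [ 0.6656 -0.0259  0.1199] phi 95.55 tilt [ 0.0004 -0.0005] q [-0.12  0.38  1.41 -0.    1.35 -1.78] F [-0.3  0.7 -1.7] op 0.0117 gf 50.0
turn [-0.001  0.    -0.001] shift mm [-0.7  0.1 -0.1]
hole expected px [[321.4 181.2]]
[200 163  13  13 128] tip [ 637.7 -118.5   48.2] bench [ -37.5 -135.6]
[431 163  14  13 140] tip [620.   59.8  48.2] bench [-37.6  43.5]
[522 167  13  12 109] tip [611.3 148.3  47.9] bench [-37.7 132.5]
[316 169  12   6  59] tip [630.2 -29.3  48.6] bench [-36.1 -46.1]
[509 247  12  12 100] tip [686.3 156.3  47.8] bench [ 37.7 133.2]
[210 252  13   9  84] tip [ 710.8 -111.    47.3] bench [  36.  -135.3]
[422 252  12   9  86] tip [693.4  66.6  47.3] bench [36.1 43.2]
```

View pics/w8c.png

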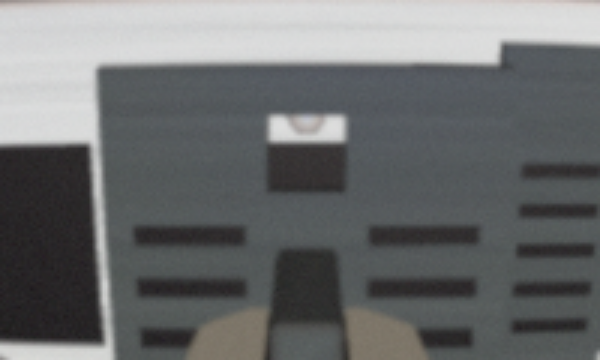

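The hole at crop (306,152) matches prediction with the pin inside it. Lowering.

>>> {"method": "apply_moves", "body": {"series": [[[-0.6, 0, 0], [0, 0, 0]], [[0, 0, 15], [0, 0, 0]], [[0, 0, 15], [0, 0, 0]], [[0, 0, 5], [0, 0, 0]], [[0, 0, 0], [0, 0, 0]], [[0, 0, 0], [0, 0, 0]], [[0, 0, 5], [0, 0, 0]], [[0, 0, 5], [0, 0, 0]], [[0, 0, 4], [0, 0, 0]], [[0, 0, 0], [0, 0, 0]], [[0, 0, 0], [0, 0, 0]], [[0, 0, 0], [0, 0, 0]]]}}

```text
t: 27.02
tool_pos: [0.6668, -0.0256, 0.2377]
orientation: [-0.153, 3.137, -0.001]
force: [0.1, 0.1, -1.9]
opening: 0.0117
gripper_force: 50.0
```

```bash
python3 - <<'E'
from h import *
st()
E
```

```text
t 27.02 grasp [ 0.6669 -0.0257  0.0707] phi 95.57 tilt [ 0.0005 -0.0005] q [-0.12  0.43  1.44 -0.    1.27 -1.78] F [ 0.1  0.1 -1.9] op 0.0117 gf 50.0
```

>>> {"method": "apply_moves", "body": {"series": [[[0, 0, 4], [0, 0, 0]], [[0, 0, 4], [0, 0, 0]], [[0, 0, 1.8], [0, 0, 0]], [[0, 0, 0], [0, 0, 0]], [[0, 0, 0], [0, 0, 0]], [[0, 0, 0], [0, 0, 0]]]}}

```text
t: 27.52
tool_pos: [0.6668, -0.0256, 0.2279]
orientation: [-0.153, 3.137, -0.001]
force: [-0.4, -0.9, 0.9]
opening: 0.0119
gripper_force: 50.0
```

>>> {"method": "apply_moves", "body": {"series": [[[0, 0, 0], [0, 0, 0]], [[0, 0, 0], [0, 0, 0]], [[0, 0, 0], [0, 0, 0]], [[0, 0, 0], [0, 0, 0]], [[0, 0, 0], [0, 0, 0]], [[0, 0, -20], [0, 0, 0]], [[0, 0, -38], [0, 0, 0]], [[0, 0, -38], [0, 0, 0]], [[0, 0, -15], [0, 0, 0]], [[0, 0, 0], [0, 0, 0]], [[0, 0, 0], [0, 0, 0]]], "claw": 0.4}}

```text
t: 28.43
tool_pos: [0.6671, -0.0256, 0.3404]
orientation: [-0.152, 3.134, -0.002]
force: [-0.5, -0.1, -0.4]
opening: 0.0373
gripper_force: 0.0
```

```bash
python3 - <<'E'
from h import *
st()
c,im,P=wl('w9.png')
for n,x,y in(('bay1',.6665,-.0256),('bay2',.6573,.064)):
    m=(abs(P[...,0]-x+.02)<.03)&(abs(P[...,1]-y)<.036)&(P[...,2]<.045); q=P[m]; print(n,np.percentile(q[:,2],[10,50,90]),m.sum())
goal(.4320,-.1808,.17,89)
E
```

```text
t 28.43 grasp [ 0.6677 -0.0257  0.1734] phi 95.57 tilt [ 0.0035 -0.0009] q [-0.11  0.34  1.36 -0.    1.44 -1.78] F [-0.5 -0.1 -0.4] op 0.0373 gf 0.0
bay1 [0.03476442 0.03582933 0.03679315] 4275
bay2 [0.03481454 0.03585933 0.03689078] 3541
turn [-0.     0.     0.115] shift mm [ 231.8 -159.3    1.3]
```

Both are seated. On to the third cover.

>>> {"method": "apply_moves", "body": {"series": [[[0, 0, 0], [0, 0, 0.115]], [[29, -19.9, 0], [0, 0, 0]], [[29, -19.9, 0], [0, 0, 0]], [[29, -19.9, 0], [0, 0, 0]], [[29, -19.9, 0], [0, 0, 0]], [[29, -19.9, 0], [0, 0, 0]], [[29, -19.9, 0], [0, 0, 0]], [[29, -19.9, 0], [0, 0, 0]], [[29, -19.9, 0], [0, 0, 0]]]}}

```text
t: 29.23
tool_pos: [0.4297, -0.1807, 0.3361]
orientation: [-0.027, -3.138, -0.002]
force: [0.5, -0.6, 0.3]
opening: 0.0374
gripper_force: 0.0
```

>>> {"method": "apply_moves", "body": {"series": [[[0, 0, 0], [0, 0, 0]], [[0, 0, 0], [0, 0, 0]], [[0, 0, 0], [0, 0, 0]], [[0, 0, 0], [0, 0, 0]], [[0, 0, 0], [0, 0, 0]], [[0, 0, 0], [0, 0, 0]], [[0, 0, 0], [0, 0, 0]], [[0, 0, 0], [0, 0, 0]]]}}

```text
t: 29.9
tool_pos: [0.4322, -0.1802, 0.3386]
orientation: [0.027, 3.141, -0.0]
force: [0.1, 0.2, -0.2]
opening: 0.0374
gripper_force: 0.0
```

```bash
python3 - <<'E'
from h import *
st()
c,im,P=wl('w10.png'); g=[hg(c,.432,-.181,-1)]; print(np.round(g)); holes(c,im,g,W=11)
covers(c,im,P)
goal(.4320,-.1808,.03,89)
E
```

```text
t 29.9 grasp [ 0.4323 -0.1803  0.1716] phi 89.03 tilt [ 0.0001 -0.0003] q [-0.5  -0.19  1.93 -0.    1.41 -2.06] F [ 0.1  0.2 -0.2] op 0.0374 gf 0.0
[[[321. 151.]
  [321. 221.]]]
centre [ 432.9 -180.8] span 77.2 yaw -0.7
fin [316 175  13  45 577] [ 412.4 -179.5] [ 12.  112.9] 89.3
turn [-0.  0.  0.] shift mm [ 1.000e-01 -5.000e-01  1.417e+02]
```

>>> {"method": "apply_moves", "body": {"series": [[[0, -0.5, 35], [0, 0, 0.004]], [[0, 0, 35], [0, 0, 0]], [[0, 0, 35], [0, 0, 0]], [[0, 0, 22], [0, 0, 0]], [[0, 0, 10], [0, 0, 0]], [[0, 0, 4], [0, 0, 0]], [[0, 0, 0], [0, 0, 0]], [[0, 0, 0], [0, 0, 0]], [[0, 0, 0], [0, 0, 0]]]}}

```text
t: 30.7
tool_pos: [0.433, -0.1817, 0.1997]
orientation: [0.034, 3.138, -0.003]
force: [0.4, 0.9, 0.4]
opening: 0.037
gripper_force: 0.0
```

>>> {"method": "apply_moves", "body": {"series": [[[0, 0, 0], [0, 0, 0]], [[0, 0, 0], [0, 0, 0]], [[0, 0, 0], [0, 0, 0]], [[0, 0, 0], [0, 0, 0]], [[0, 0, 0], [0, 0, 0]], [[0, 0, 0], [0, 0, 0]], [[0, 0, 0], [0, 0, 0]]], "claw": 0, "newtons": 50}}

```text
t: 31.28
tool_pos: [0.432, -0.1812, 0.1981]
orientation: [0.034, 3.141, -0.001]
force: [-0.3, 1.9, 4.4]
opening: 0.0118
gripper_force: 50.0
```

```bash
python3 - <<'E'
from h import *
st()
goal(.6752,-.1147,.12,95.6)
E
```

```text
t 31.28 grasp [ 0.4321 -0.1813  0.0311] phi 88.76 tilt [ 0.0006 -0.0005] q [-0.51 -0.01  2.04 -0.    1.12 -2.06] F [-0.3  1.9  4.4] op 0.0118 gf 50.0
turn [-0.001  0.001 -0.119] shift mm [-248.5   42.4  -88.9]
```

>>> {"method": "apply_moves", "body": {"series": [[[0, 0, -10], [0, 0, 0]], [[0, 0, -25], [0, 0, 0]], [[0, 0, -30], [0, 0, 0]], [[0, 0, -24], [0, 0, -0.119]], [[-34, 6, 0], [0, 0, 0]], [[-35, 6, 0], [0, 0, 0]], [[-35, 6, 0], [0, 0, 0]], [[-35, 6, 0], [0, 0, 0]], [[-35, 6, 0], [0, 0, 0]], [[-35, 6, 0], [0, 0, 0]], [[-28, 6.4, 0], [0, 0, 0]], [[-11.5, 0, 0], [0, 0, 0]]]}}

```text
t: 32.28
tool_pos: [0.6775, -0.1128, 0.2865]
orientation: [-0.155, 3.137, 0.0]
force: [0.6, -0.5, -2.5]
opening: 0.0115
gripper_force: 50.0
```

>>> {"method": "apply_moves", "body": {"series": [[[0, 0, 0], [0, 0, 0]], [[0, 0, 0], [0, 0, 0]], [[0, 0, 0], [0, 0, 0]], [[0, 0, 0], [0, 0, 0]], [[0, 0, 0], [0, 0, 0]], [[0, 0, 0], [0, 0, 0]], [[0, 0, 0], [0, 0, 0]], [[0, 0, 0], [0, 0, 0]]]}}

```text
t: 32.95
tool_pos: [0.6749, -0.115, 0.2871]
orientation: [-0.152, 3.137, -0.001]
force: [-0.7, 0.7, -2.6]
opening: 0.0116
gripper_force: 50.0
```

```bash
python3 - <<'E'
from h import *
st()
goal(.6752,-.1147,.12,95.6)
c,im,P=wl('w11.png'); held(c,im); pins(c,P,im)
cv2.imwrite('pics/w11c.png',cv2.resize(im[130:250,220:420],None,fx=3,fy=3))
E
```

```text
t 32.95 grasp [ 0.675  -0.1151  0.1201] phi 95.55 tilt [ 0.0006 -0.0005] q [-0.24  0.43  1.35 -0.    1.36 -1.91] F [-0.7  0.7 -2.6] op 0.0116 gf 50.0
turn [-0.001  0.001 -0.001] shift mm [-0.3  0.3  0.1]
hole expected px [[321.5 181. ]]
[431 162  14  13 139] tip [628.8 -29.9  48.2] bench [-37.7 -46.5]
[522 166  13  12 112] tip [620.3  59.1  47.9] bench [-37.4  42.9]
[316 169  11   6  55] tip [ 639.3 -118.7   48.5] bench [ -35.9 -136. ]
[586 171  11  10  84] tip [611.2 147.8  47.5] bench [-37.8 132. ]
[572 241  10  10  74] tip [686.5 155.8  47.5] bench [ 37.9 132.6]
[509 247  11  11  91] tip [695.2  66.5  47.9] bench [37.9 42.9]
[422 251  12  10  92] tip [702.8 -23.   47.6] bench [ 36.7 -46.9]
```

View pics/w11c.png

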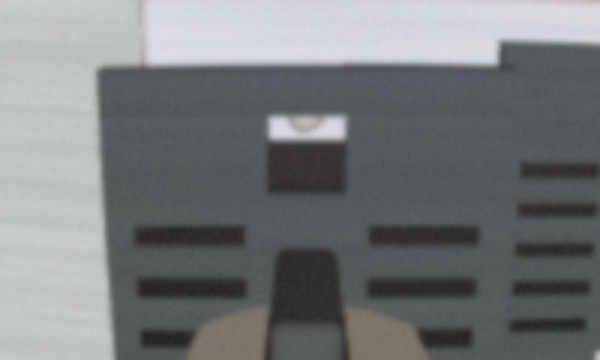

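The hole at crop (306,152) is centred as predicted and the pin is inside it. Lowering.

>>> {"method": "apply_moves", "body": {"series": [[[-0.3, 0, 0], [0, 0, 0]], [[0, 0, 15], [0, 0, 0]], [[0, 0, 15], [0, 0, 0]], [[0, 0, 5], [0, 0, 0]], [[0, 0, 0], [0, 0, 0]], [[0, 0, 0], [0, 0, 0]], [[0, 0, 5], [0, 0, 0]], [[0, 0, 5], [0, 0, 0]], [[0, 0, 4], [0, 0, 0]], [[0, 0, 0], [0, 0, 0]], [[0, 0, 0], [0, 0, 0]], [[0, 0, 0], [0, 0, 0]]]}}

```text
t: 34.0
tool_pos: [0.6755, -0.1148, 0.238]
orientation: [-0.153, 3.137, -0.001]
force: [0.2, -0.4, -1.1]
opening: 0.0118
gripper_force: 50.0
```

```bash
python3 - <<'E'
from h import *
st()
E
```

```text
t 34.0 grasp [ 0.6756 -0.1149  0.071 ] phi 95.57 tilt [ 0.0006 -0.0006] q [-0.24  0.48  1.38 -0.    1.28 -1.91] F [ 0.2 -0.4 -1.1] op 0.0118 gf 50.0
```

>>> {"method": "apply_moves", "body": {"series": [[[0, 0, 4], [0, 0, 0]], [[0, 0, 4], [0, 0, 0]], [[0, 0, 1.8], [0, 0, 0]], [[0, 0, 0], [0, 0, 0]], [[0, 0, 0], [0, 0, 0]], [[0, 0, 0], [0, 0, 0]]]}}

```text
t: 34.5
tool_pos: [0.6755, -0.1149, 0.2282]
orientation: [-0.153, 3.137, -0.001]
force: [-0.4, -0.3, 0.6]
opening: 0.0119
gripper_force: 50.0
```

>>> {"method": "apply_moves", "body": {"series": [[[0, 0, 0], [0, 0, 0]], [[0, 0, 0], [0, 0, 0]], [[0, 0, 0], [0, 0, 0]], [[0, 0, 0], [0, 0, 0]], [[0, 0, 0], [0, 0, 0]], [[0, 0, -20], [0, 0, 0]], [[0, 0, -38], [0, 0, 0]], [[0, 0, -38], [0, 0, 0]], [[0, 0, -38], [0, 0, 0]], [[0, 0, -30], [0, 0, 0]], [[0, 0, 0], [0, 0, 0]], [[0, 0, 0], [0, 0, 0]]], "claw": 0.4}}

```text
t: 35.5
tool_pos: [0.676, -0.1148, 0.3957]
orientation: [-0.152, 3.132, -0.004]
force: [-0.8, -0.2, -0.9]
opening: 0.0373
gripper_force: 0.0
```

```bash
python3 - <<'E'
from h import *
st()
goal(.50,-.15,.235,87.9)
E
```

```text
t 35.5 grasp [ 0.6771 -0.1152  0.2287] phi 95.57 tilt [ 0.0064 -0.002 ] q [-0.24  0.36  1.23 -0.    1.54 -1.91] F [-0.8 -0.2 -0.9] op 0.0373 gf 0.0
turn [-0.002  0.006  0.134] shift mm [174.6 -41.6  -6.3]
```

>>> {"method": "apply_moves", "body": {"series": [[[0, 0, 0], [-0.002, 0.006, 0.119]], [[32, -8, 0], [0, 0, 0]], [[32, -8, 0], [0, 0, 0]], [[32, -8, 0], [0, 0, 0]], [[32, -8, 0], [0, 0, 0]], [[32, -8, 0], [0, 0, 0]], [[15, -2, 0], [0, 0, 0]], [[0, 0, 0], [0, 0, 0]], [[0, 0, 0], [0, 0, 0]], [[0, 0, 0], [0, 0, 0]], [[0, 0, 0], [0, 0, 0]]]}}

```text
t: 36.42
tool_pos: [0.5002, -0.1527, 0.3923]
orientation: [-0.033, -3.135, -0.003]
force: [0.1, -0.4, 0.6]
opening: 0.0373
gripper_force: 0.0
```

```bash
python3 - <<'E'
from h import *
st()
c,im,P=wl('w12.png'); t,_=look('top3.png')
top=cv2.convertScaleAbs(cv2.resize(t[100:280,140:440],(800,480),interpolation=cv2.INTER_CUBIC),alpha=1.6); cv2.imwrite('pics/top3c.png',top)
for n,x,y in(('bay0',.6752,-.1149),('bay1',.6665,-.0256),('bay2',.6573,.064)):
    m=(abs(P[...,0]-x+.02)<.03)&(abs(P[...,1]-y)<.036)&(P[...,2]<.045); q=P[m]; print(n,np.percentile(q[:,2],[10,50,90]),m.sum())
a=goal(.4163,-.3677,.19,88.0); b=goal(.4163,-.3677,.19,-2.2,*a)
E
```

```text
t 36.42 grasp [ 0.4991 -0.1524  0.2253] phi 88.78 tilt [-0.0064  0.0017] q [-0.39 -0.07  1.71 -0.    1.5  -1.94] F [ 0.1 -0.4  0.6] op 0.0373 gf 0.0
dark [ 161  194   48   48 1423] [448.4 384.1] [147.2 148.6] 10.6 z 0.0052
red [195 133  17  16 206] [574.9  99.2] [501.8  53.6] 56.4 z 0.1099
red [391 220  21   4  46] [ 413.6 -364.9] [66.8  9.8] 88.6 z 0.1137
bay0 [0.03187275 0.03585381 0.03708534] 342Traceback (most recent call last):
  File "<stdin>", line 6, in <module>
    return _quantile_unchecked(
        a, q, axis, out, overwrite_input, method, keepdims, weights)
    return _ureduce(a,
                    func=_quantile_ureduce_func,
    ...<5 lines>...
                    overwrite_input=overwrite_input,
                    method=method)
    r = func(a, **kwargs)
    result = _quantile(arr,
                       quantiles=q,
    ...<2 lines>...
                       out=out,
                       weights=wgt)
    slices_having_nans = np.isnan(arr[-1, ...])
                                  ~~~^^^^^^^^^
IndexError: index -1 is out of bounds for axis 0 with size 0
```

View pics/w12.png

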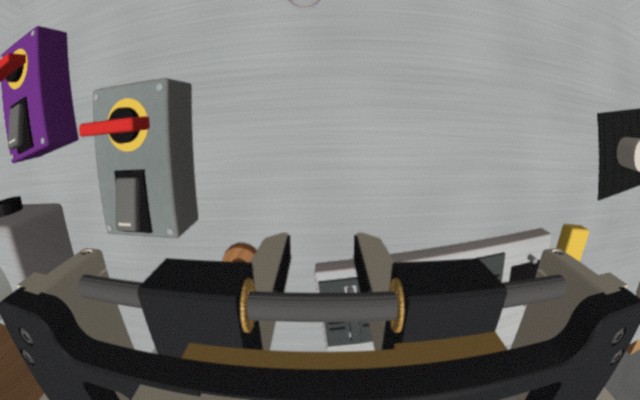

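View pics/top3c.png

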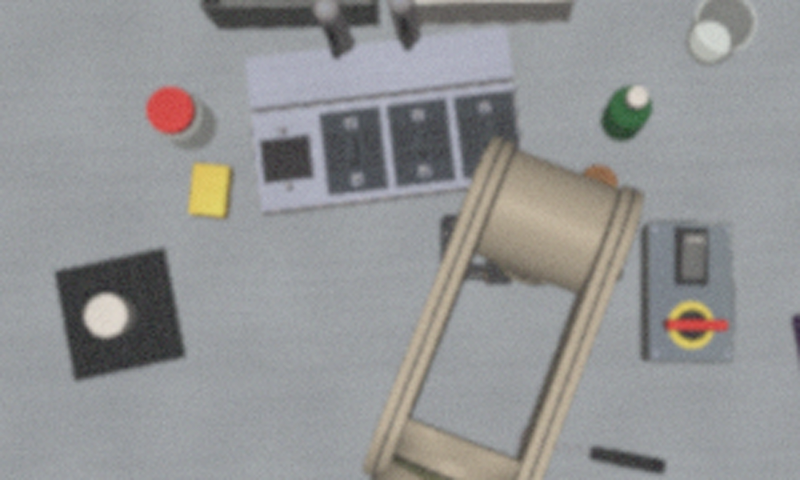

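Tub stands on the mat (106,316), covers sit in bays 0–2, and the handle reads OFF (695,325). The work with power off is done; now for the handle.

```bash
python3 - <<'E'
from h import *
a=goal(.4163,-.3677,.19,88.0); b=goal(.4163,-.3677,.19,-2.2,*a)
im,d=shot('top'); P=cloud('top',d)
for n,x,y in(('bay0',.6752,-.1149),('bay1',.6665,-.0256),('bay2',.6573,.064)):
    for s in(-1,1):
        m=(abs(P[...,0]-x-s*.03)<.012)&(abs(P[...,1]-y)<.03)&(P[...,2]<.045); q=P[m]; print(n,s,m.sum(), np.median(q[:,2]) if m.any() else '')
E
```

```text
turn [ 0.001 -0.006  0.014] shift mm [  76.4 -217.8   35.5]
turn [0.    0.    1.574] shift mm [0. 0. 0.]
bay0 -1 40 0.03518739266215415
bay0 1 102 0.03536265353816627
bay1 -1 112 0.03479876845525462
bay1 1 105 0.034676623303115786
bay2 -1 114 0.03512934555026509
bay2 1 101 0.03491805135210905
```

>>> {"method": "apply_moves", "body": {"series": [[[9.5, -27, 0], [0, -0.006, 0.014]], [[9.5, -27, 0], [0, 0, 0.11]], [[12.5, -26, 0], [0, 0, 0.12]], [[15.5, -24, 0], [0, 0, 0.12]], [[18, -22, 0], [0, 0, 0.12]], [[20.5, -19.5, 0], [0, 0, 0.12]], [[22.5, -17, 0], [0, 0, 0.12]], [[24, -14, 0], [0, 0, 0.12]], [[0, 0, 0], [0, 0, 0.12]], [[0, 0, 0], [0, 0, 0.12]], [[0, 0, 0], [0, 0, 0.12]], [[0, 0, 0], [0, 0, 0.12]]]}}

```text
t: 37.57
tool_pos: [0.334, -0.2648, 0.393]
orientation: [-1.965, -2.451, -0.002]
force: [0.5, -0.2, -0.1]
opening: 0.037
gripper_force: 0.0
```

>>> {"method": "apply_moves", "body": {"series": [[[0, 0, 0], [0, 0, 0.12]], [[0, 0, 0], [0, 0, 0.12]], [[0, 0, 0], [0, 0, 0]], [[0, 0, 0], [0, 0, 0]], [[0, 0, 0], [0, 0, 0]], [[0, 0, 0], [0, 0, 0]], [[0, 0, 0], [0, 0, 0]]]}}

```text
t: 38.15
tool_pos: [0.334, -0.2647, 0.3928]
orientation: [-2.235, -2.207, -0.001]
force: [-0.4, -0.6, -0.2]
opening: 0.037
gripper_force: 0.0
```

```bash
python3 - <<'E'
from h import *
st(); goal(.4163,-.3677,.104,-2.2)
E
```

```text
t 38.15 grasp [ 0.334  -0.2645  0.2258] phi -0.74 tilt [0.0002 0.0011] q [-0.79 -0.35  1.96  0.    1.54 -0.78] F [-0.4 -0.6 -0.2] op 0.037 gf 0.0
turn [ 0.    -0.001  0.025] shift mm [-99.8  86.2 121.8]
```

>>> {"method": "apply_moves", "body": {"series": [[[0, 0, 0], [0, 0, 0.025]], [[-25, 21.6, 0], [0, 0, 0]], [[-25, 21.6, 0], [0, 0, 0]], [[-25, 21.6, 0], [0, 0, 0]], [[-24.8, 21.4, 0], [0, 0, 0]], [[0, 0, 0], [0, 0, 0]], [[0, 0, 0], [0, 0, 0]], [[0, 0, 0], [0, 0, 0]], [[0, 0, 0], [0, 0, 0]]]}}

```text
t: 38.9
tool_pos: [0.4156, -0.3672, 0.3931]
orientation: [-2.264, -2.177, -0.002]
force: [-0.3, -0.0, 0.1]
opening: 0.0373
gripper_force: 0.0
```

```bash
python3 - <<'E'
from h import *
st(); goal(.4163,-.3677,.104,-2.2)
E
```

```text
t 38.9 grasp [ 0.4157 -0.367   0.2261] phi -2.25 tilt [0.0005 0.0009] q [-0.82  0.01  1.63  0.    1.5  -0.78] F [-0.3 -0.   0.1] op 0.0373 gf 0.0
turn [ 0.    -0.001 -0.001] shift mm [ -0.5   0.7 122.1]
```

>>> {"method": "apply_moves", "body": {"series": [[[-0.5, 0.6, 30], [0, 0, 0]], [[0, 0, 30], [0, 0, 0]], [[0, 0, 30], [0, 0, 0]], [[0, 0, 20], [0, 0, 0]], [[0, 0, 8], [0, 0, 0]], [[0, 0, 4], [0, 0, 0]], [[0, 0, 0], [0, 0, 0]], [[0, 0, 0], [0, 0, 0]]]}}

```text
t: 39.57
tool_pos: [0.417, -0.3685, 0.2728]
orientation: [2.264, 2.175, 0.001]
force: [1.2, 0.6, -0.3]
opening: 0.0373
gripper_force: 0.0
```

>>> {"method": "apply_moves", "body": {"series": [[[0, 0, 0], [0, 0, 0]], [[0, 0, 0], [0, 0, 0]], [[0, 0, 0], [0, 0, 0]], [[0, 0, 0], [0, 0, 0]], [[0, 0, 0], [0, 0, 0]], [[0, 0, 0], [0, 0, 0]], [[0, 0, 0], [0, 0, 0]]], "claw": 0, "newtons": 35}}

```text
t: 40.15
tool_pos: [0.4164, -0.3685, 0.2715]
orientation: [-2.265, -2.176, -0.0]
force: [-4.5, 0.5, 5.8]
opening: 0.0138
gripper_force: 35.0
```

```bash
python3 - <<'E'
from h import *
st()
E
```

```text
t 40.15 grasp [ 0.4163 -0.3684  0.1045] phi -2.29 tilt [-0.0004  0.0006] q [-0.82  0.12  1.75  0.    1.27 -0.78] F [-4.5  0.5  5.8] op 0.0138 gf 35.0
```

Gripped. Turning 90° counter-clockwise.

>>> {"method": "apply_moves", "body": {"series": [[[0, 0, 0], [0, 0, -0.1]], [[0, 0, 0], [0, 0, -0.1]], [[0, 0, 0], [0, 0, -0.1]], [[0, 0, 0], [0, 0, -0.1]], [[0, 0, 0], [0, 0, -0.1]], [[0, 0, 0], [0, 0, -0.1]], [[0, 0, 0], [0, 0, -0.1]], [[0, 0, 0], [0, 0, -0.1]], [[0, 0, 0], [0, 0, -0.1]], [[0, 0, 0], [0, 0, -0.1]]]}}

```text
t: 40.98
tool_pos: [0.4167, -0.3683, 0.2715]
orientation: [0.937, 2.998, 0.002]
force: [-1.5, 1.6, 4.9]
opening: 0.0136
gripper_force: 35.0
```

>>> {"method": "apply_moves", "body": {"series": [[[0, 0, 0], [0, 0, -0.1]], [[0, 0, 0], [0, 0, -0.1]], [[0, 0, 0], [0, 0, -0.1]], [[0, 0, 0], [0, 0, -0.1]], [[0, 0, 0], [0, 0, -0.1]], [[0, 0, 0], [0, 0, -0.07]], [[0, 0, 0], [0, 0, 0]], [[0, 0, 0], [0, 0, 0]]]}}

```text
t: 41.65
tool_pos: [0.4168, -0.3681, 0.2715]
orientation: [0.063, 3.141, 0.002]
force: [-2.2, 3.5, 6.3]
opening: 0.0136
gripper_force: 35.0
```

>>> {"method": "apply_moves", "body": {"series": [[[0, 0, 0], [0, 0, 0]], [[0, 0, 0], [0, 0, 0]], [[0, 0, 0], [0, 0, 0]], [[0, 0, 0], [0, 0, 0]], [[0, 0, 0], [0, 0, 0]], [[0, 0, -20], [0, 0, 0]], [[0, 0, -35], [0, 0, 0]], [[0, 0, -38], [0, 0, 0]], [[0, 0, 0], [0, 0, 0]], [[0, 0, 0], [0, 0, 0]]], "claw": 0.4}}

```text
t: 42.48
tool_pos: [0.4173, -0.3691, 0.3672]
orientation: [0.064, 3.136, -0.005]
force: [-0.9, -0.3, 0.1]
opening: 0.0367
gripper_force: 0.0
```

```bash
python3 - <<'E'
from h import *
st()
goal(.5230,-.3710,.13,87.9)
E
```

```text
t 42.48 grasp [ 0.4181 -0.3697  0.2002] phi 87.66 tilt [ 0.0046 -0.0036] q [-0.82  0.03  1.66  0.    1.44 -2.35] F [-0.9 -0.3  0.1] op 0.0367 gf 0.0
turn [-0.003  0.005 -0.004] shift mm [-105.7    2.    70.2]
```

>>> {"method": "apply_moves", "body": {"series": [[[-35, 0, 0], [-0.003, 0.005, -0.004]], [[-35, 0, 0], [0, 0, 0]], [[-36.5, 0.5, 0], [0, 0, 0]], [[0, 0, 20], [0, 0, 0]], [[0, 0, 20], [0, 0, 0]], [[0, 0, 0], [0, 0, 0]], [[0, 0, 0], [0, 0, 0]], [[0, 0, 0], [0, 0, 0]], [[0, 0, 0], [0, 0, 0]], [[0, 0, 0], [0, 0, 0]], [[0, 0, 0], [0, 0, 0]]], "claw": 0}}

```text
t: 43.4
tool_pos: [0.5229, -0.372, 0.3249]
orientation: [-0.058, -3.138, -0.004]
force: [0.2, 1.3, -0.2]
opening: 0.0009
gripper_force: 0.0
```

```bash
python3 - <<'E'
from h import *
st()
goal(.525,-.3722,.116,87.9)
c,im,P=wl('w13.png'); w=im.astype(int)
m=(w[...,2]>120)&(w[...,1]<70)&(abs(P[...,0]-.416)<.08)&(abs(P[...,1]+.368)<.08)&(P[...,2]>.1); print(m.sum(),cv2.minAreaRect((P[m][:,:2]*1000).astype(np.float32)))
for b in range(430,560,10):
    k=(abs(P[...,0]-b/1000)<.004)&(abs(P[...,1]+.371)<.006)&(P[...,2]<.14); print(b,k.sum(),np.median(P[k][:,2]).round(4) if k.any() else '')
E
```

```text
t 43.4 grasp [ 0.5224 -0.3715  0.1579] phi 87.87 tilt [-0.0029  0.0029] q [-0.7   0.29  1.45  0.    1.4  -2.23] F [ 0.2  1.3 -0.2] op 0.0009 gf 0.0
turn [ 0.003 -0.003 -0.001] shift mm [-2.1 -0.1 41.9]
2033 ((416.34381103515625, -367.46075439453125), (13.010210990905762, 74.23766326904297), 87.84807586669922)
430 227 0.1146
440 227 0.1146
450 212 0.1144
460 167 0.0707
470 183 0.0758
480 194 0.0849
490 190 0.0874
500 197 0.0901
510 188 0.0926
520 196 0.0951
530 91 0.0971
540 3 0.0758
550 0
```

Handle is ON (bar along box x); the rocker's raised end is at z≈0.096. Pressing it.

>>> {"method": "apply_moves", "body": {"series": [[[-2.1, 0, 15], [0.003, -0.003, 0]], [[0, 0, 15], [0, 0, 0]], [[0, 0, 10], [0, 0, 0]], [[0, 0, 4], [0, 0, 0]], [[0, 0, 4], [0, 0, 0]], [[0, 0, 4], [0, 0, 0]], [[0, 0, 3], [0, 0, 0]], [[0, 0, 0], [0, 0, 0]], [[0, 0, 0], [0, 0, 0]]]}}

```text
t: 44.2
tool_pos: [0.5256, -0.3718, 0.2724]
orientation: [0.057, 3.14, -0.0]
force: [-5.2, 8.5, 20.4]
opening: 0.0008
gripper_force: 9.4
```

```bash
python3 - <<'E'
from h import *
st()
c,im,P=wl('w14.png')
for b in range(470,540,10):
    k=(abs(P[...,0]-b/1000)<.004)&(abs(P[...,1]+.371)<.006)&(P[...,2]<.14); print(b,k.sum(),np.median(P[k][:,2]).round(4) if k.any() else '')
E
```

```text
t 44.2 grasp [ 0.5257 -0.3718  0.1054] phi 87.91 tilt [ 0.0008 -0.0003] q [-0.7   0.34  1.49  0.    1.31 -2.23] F [-5.2  8.5 20.4] op 0.0008 gf 9.4
470 318 0.0758
480 353 0.097
490 302 0.0946
500 280 0.0921
510 257 0.0895
520 690 0.1133
530 0
```

It flipped. Retreating and doing a final check.

>>> {"method": "apply_moves", "body": {"series": [[[0, 0, -10], [0, 0, 0]], [[0, 0, -30], [0, 0, 0]], [[0, 0, -40], [0, 0, 0]], [[0, 0, -40], [0, 0, 0]], [[38, 0, 0], [0, 0, 0]], [[38, 0, 0], [0, 0, 0]], [[38, 0, 0], [0, 0, 0]], [[38, 0, 0], [0, 0, 0]], [[0, 0, 0], [0, 0, 0]], [[0, 0, 0], [0, 0, 0]], [[0, 0, 0], [0, 0, 0]]]}}

```text
t: 45.17
tool_pos: [0.3732, -0.3665, 0.3894]
orientation: [-0.059, -3.14, -0.0]
force: [0.2, 0.9, 1.3]
opening: 0.0005
gripper_force: 0.0
```

```bash
python3 - <<'E'
from h import *
st()
im,d=shot('top'); P=cloud('top',d)
for n,x,y in(('bay0',.6752,-.1149),('bay1',.6665,-.0256),('bay2',.6573,.064)):
    for s in(-1,1):
        m=(abs(P[...,0]-x-s*.03)<.012)&(abs(P[...,1]-y)<.03)&(P[...,2]<.045); q=P[m]; print(n,s,m.sum(), np.median(q[:,2]).round(4) if m.any() else '')
m=(P[...,2]>.04)&(P[...,2]<.06)&(abs(P[...,0]-.448)<.07)&(abs(P[...,1]-.385)<.07);print('tub',m.sum(),P[m].mean(0))
s,_=shot('scene'); s=s[60:400,80:520]
cv2.imwrite('pics/fin.png',cv2.convertScaleAbs(cv2.resize(s,(770,595),interpolation=cv2.INTER_CUBIC),alpha=1.4))
for b in range(470,540,10):
    k=(abs(P[...,0]-b/1000)<.004)&(abs(P[...,1]+.371)<.006)&(P[...,2]<.14); print(b,k.sum(),np.median(P[k][:,2]).round(4) if k.any() else '')
E
```

```text
t 45.17 grasp [ 0.3731 -0.3665  0.2224] phi 87.84 tilt [-0.0006  0.0001] q [-0.87 -0.07  1.72 -0.    1.49 -2.41] F [0.2 0.9 1.3] op 0.0005 gf 0.0
bay0 -1 114 0.035
bay0 1 103 0.034
bay1 -1 112 0.0346
bay1 1 101 0.0347
bay2 -1 115 0.0356
bay2 1 103 0.0354
tub 214 [0.44713491 0.38580321 0.04960747]
470 9 0.0718
480 6 0.0983
490 7 0.093
500 9 0.0905
510 10 0.0886
520 9 0.0863
530 7 0.0832
```

View pics/fin.png

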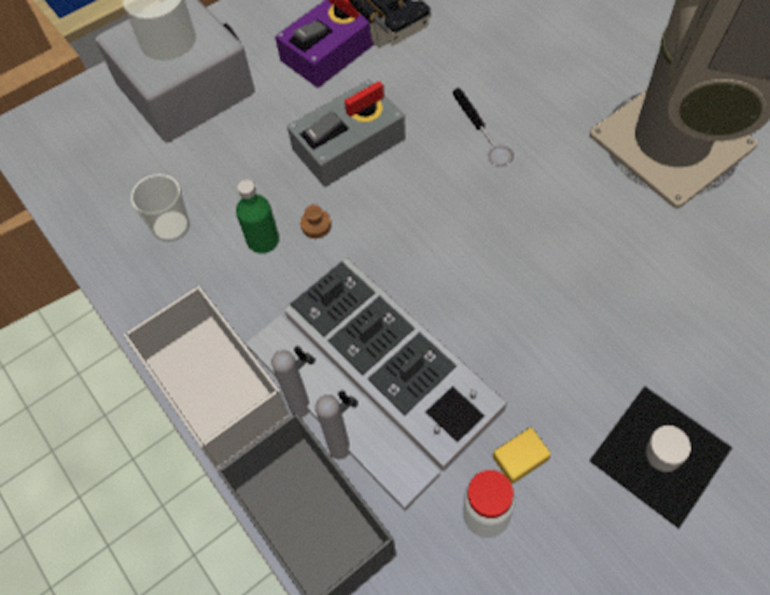

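Three covers hang flat at (333,297), (372,331) and (412,371), no cover is left on the table, the tub is on the mat at (668,448), and the handle (365,98) and rocker (325,128) are on. The bystanders are in place. Handing in.

```bash
python3 -c "
from plant import robot
print(robot.close_job())"
```

```text
the job is handed in; nothing more can be done
None
```

The job is done and handed in: with the power off, the tub went onto the mat and all three covers onto bays 0–2, seated flat; then the isolator and rocker were turned on, and the bystanders were left alone.

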